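# File two printing blocks in their sloped trays

## Robot

A 6-joint arm with a two-finger parallel gripper is mounted at the origin on the work surface. World frame = base frame: x ahead of the robot, y to its left, z up, the work surface at z = 0. Lengths are in m, angles in degrees, forces in N, time in s.
With the tool pointing down it reaches from about 0.25 to 0.725 m from the base axis. Payload 9.7 kg.
Tool frame: the origin (TCP) lies midway between the tips of the shut fingers; the grasp point (between the pads) lies 19 mm behind it; z points along the fingers, y is the direction in which the jaws open and shut (so a half turn about z gives the same grasp; the last joint's range is limited). The gripper opens to 85 mm and grips with 20 to 120 N. Pads are 22 mm wide; open, the fingers measure 114 mm over their backs; the gripper's body (76 mm by 85 mm) begins 54 mm behind the grasp point. The pads swing forward as they close: fully open they stand 13 mm farther back than shut.
Start: joints at [-65.947, 4.979, 10.078, 95.1, 0, 90], TCP at [0.224, -0.502, 0.231] pointing down, gripper open.
Joint ranges: [-179.16, 179.16], [-48.56, 103.87], [-65.8, 70.77], [-126.05, 130.52], [-82.76, 87.17], [-180, 180]. Speed limits (degrees/s): [127.2, 127.2, 147.25, 180, 180, 180].

## Interface

Orientations are given as [roll, pitch, yaw] about the fixed x, y, z axes, in that order (R = Rz(yaw) Ry(pitch) Rx(roll)).
In Python, from workcell import bot, camera, recognise gives the robot as it stands. The module is installed in compiled form; this text tells all that it offers.
- The arm moves only by the tool apply_moves, never from a script. Its argument "targets" is one flat list of numbers, 7 for each row, row after row: the shift along the world's x, y, z in units of 30 mm (1.0 is 30 mm), then the turn, a rotation vector about the world's x, y, z in units of 6 degrees (1.0 is 6 degrees), then the opening, from 0 (shut) to 1 (fully open). A call has 1 to 5 rows; each row is the pose to reach, as a shift and turn from the pose commanded when the call began; what a row does not reach only later rows make up. A row lasts 1/10 s, in which the tool goes at most 50 mm and 8.59 degrees, less where a joint would pass 70% of its speed; a pose out of reach is approached as far as the arm can. A call with a gripper value outside its range is refused whole. The fingers move at their own pace and stop on an object; "newtons" is the grip in N (left out, the last holds). Time passes only in rows, so rows that repeat a pose let the fingers close. It gives the time, the measured TCP pose, the force and the opening at its end, in the units of the state.
- bot.get_obs(): the state, without advancing time (a new reading comes with each control period).
- camera(name): name is "scene" or "top" or "wrist"; returns a dict with "img" (400x640x3 uint8, red, green, blue), "intrinsics" (3x3 intrinsics, pixels), "origin" and "rotation" of the camera in the world. Camera axes: x right, y up, looking along -z (the intrinsics and any distortion apply to the point x, -y, -z); pixel columns grow to the right and rows downward; lengths in m; the calibration is good to about 2 mm. A picture is of the moment at which its call begins. There is no depth.
- bot.job_done(): hands the job in, once; it reports no verdict.
Trained networks look in the newest picture that a camera, given by its name, has taken for a name from the list of things; names that differ only in an ending like _2 or _b are one class to them, and where a whole thing is asked for, a point or a joint stands for the part that bears it (a point fixed in the world has none). Each returns a list of dicts, best first, with "conf" (0 to 1); they miss things now and then, are a little off and sometimes report something else, mostly with a low value. They report only what shows in the picture. A call takes as long as a camera call. They do not tell look-alikes from the thing itself.
- recognise(query, camera): "box" ([left, top, right, bottom] in pixels, round what is visible of it).
The state is a dict: "time": time; "q": joint angles; "qd": joint speeds; "joint_efforts": joint torques, N m; "ee_pos": TCP position; "tcp_rot": TCP orientation; "wrist_force": force on the tool from outside, world axes, zero at the start; "torque": the same for the moment, N m; "opening": finger opening in m.
Only numpy, scipy, OpenCV 4.12 (cv2) and the standard library are available. Lean on these libraries where they do the work, as an engineer would, in place of code of your own. Each camera call takes 0.05 s, during which the arm holds its last target.

## Task

Put each hand-printing block, handle up, into the sloped tray of its own colour and slide it down under the clear hood until it has pressed the sprung plate flat against the back stop, and leave it resting there. Feel for the stop, whose setting varies, and do not ram it; leave the jar and the ink roller alone.

Things in the scene. Friction and masses are not known exactly. Their poses are not given: they have to be found in the camera images.
- blue_block_mid (a point): Centre, 27 mm above the underside, of the loose blue hand-printing block (0.2-0.45 kg, starts flat on the bench): wooden base 130 long (x) x 62 wide (y) x 24 mm high, blue underneath; centred on top the blue handle bar 80 long (x) x 22 wide (y), from 24 to 54 mm above the underside. x along the block, z up; its two ends are alike.
- blue_top (a point): Tray with blue side lips: middle of the open upper end of its plywood lane floor. Axes: x down the slope, away from the robot, 18 degrees below level; y across; z square to the floor. Lane 74 mm wide between lips 12 mm high, 5 mm thick; tray 86 mm wide. A clear flat hood 98 mm wide, 3 mm thick, underside 88 mm off the floor, covers the lane from x = 164 to 336 mm; posts outside the lips.
- blue_tray: The wooden feet and all of the fixed blue tray; origin on the bench, 164 mm (level) beyond the lane's upper end; axes level, x along the tray. Blocks do not slide by themselves on the floor: they stay where they are let go, and sliding takes about 1 to 4 N.
- blue_plate (a joint): Travel (m) of the blue sprung plate in front of the blue tray's back stop: 0 free, 0.005 pressed flat against the rigid stop; spring about 1 N, so friction holds a block that presses it. Plate 70 wide, 31 mm high. The stop is set anew each time: flat, the plate's face lies anywhere from 310 to 330 mm down the lane from its upper end (a home block's centre 65 mm less).
- orange_block_mid (a point): Centre, 27 mm above the underside, of the loose orange hand-printing block (0.2-0.45 kg, starts flat on the bench): wooden base 130 long (x) x 62 wide (y) x 24 mm high, orange underneath; centred on top the orange handle bar 80 long (x) x 22 wide (y), from 24 to 54 mm above the underside. x along the block, z up; its two ends are alike.
- orange_top (a point): Tray with orange side lips: middle of the open upper end of its plywood lane floor. Axes: x down the slope, away from the robot, 18 degrees below level; y across; z square to the floor. Lane 74 mm wide between lips 12 mm high, 5 mm thick; tray 86 mm wide. A clear flat hood 98 mm wide, 3 mm thick, underside 88 mm off the floor, covers the lane from x = 164 to 336 mm; posts outside the lips.
- orange_tray: The wooden feet and all of the fixed orange tray; origin on the bench, 164 mm (level) beyond the lane's upper end; axes level, x along the tray. Blocks do not slide by themselves on the floor: they stay where they are let go, and sliding takes about 1 to 4 N.
- orange_plate (a joint): Travel (m) of the orange sprung plate in front of the orange tray's back stop: 0 free, 0.005 pressed flat against the rigid stop; spring about 1 N, so friction holds a block that presses it. Plate 70 wide, 31 mm high. The stop is set anew each time: flat, the plate's face lies anywhere from 310 to 330 mm down the lane from its upper end (a home block's centre 65 mm less).
- jar_mid (a point): Centre of a bystander: closed jar, 70 mm across, 100 mm high, standing.
- brayer_mid (a point): Centre of the roller of a bystander: ink roller lying on the bench, roller 100 mm long and 44 mm thick, handle 140 mm to its -x.
There are look-alikes about, which are no part of the job. What is shaped like the part that bears orange_block_mid but green or turquoise is not meant.

How it is judged:
By the outcome, as a careful person would: the job done as asked, in the order asked, and still so for the second after the job is handed in, with the robot touching nothing.
It also fails if it takes over 72 s, if anything falls off the work surface, if the arm or the gripper's body presses on something with over 40 N, if the wrist force passes 120 N, or if a joint passes its speed limit or range.

## Working session

There is one attempt and no reset: what is moved stays moved. The work goes in short steps, Python scripts to look and compute and a tool call to move; the robot and the scene stay as the last step left them, time stands still between calls to the robot, and variables do not carry over. Pictures are saved under pics/ and viewed, and the job is handed in when it is done.

Besides the shell and the picture viewer there is one more tool, called after ">>>" as name(argument=value, ...) on one line, values as JSON. apply_moves: Moves the arm, as the interface text tells. Its arguments: {"type":"object","properties":{"targets":{"type":"array"},"newtons":{"type":"number"}},"required":["targets"]}

```bash
mkdir -p pics; ls
cat > h.py <<'E'
import numpy as np, cv2
from workcell import bot, camera, recognise
def snap(n,f):
    c=camera(n); cv2.imwrite('pics/'+f,cv2.cvtColor(c['img'],cv2.COLOR_RGB2BGR)); return c
def proj(c,P):
    P=np.atleast_2d(P); q=(P-np.array(c['origin']))@np.array(c['rotation']); q=q*[1,-1,-1]
    u=q@np.array(c['intrinsics']).T; return u[:,:2]/u[:,2:]
def ray(c,uv,z):
    d=np.linalg.inv(np.array(c['intrinsics']))@[uv[0],uv[1],1]; d=np.array(c['rotation'])@(d*[1,-1,-1])
    o=np.array(c['origin']); return o+d*(z-o[2])/d[2]
E
python3 - <<'E'
from h import *
for n in ['scene','top','wrist']:
    c=snap(n,n+'0.png'); print(n,c.keys(),np.round(c['origin'],3),np.round(c['rotation'],3).tolist(),np.round(c['intrinsics'],1).tolist())
    for q in ['blue_block_mid','orange_block_mid','blue_tray','orange_tray','blue_plate','orange_plate','jar_mid','brayer_mid','blue_top','orange_top']:
        try: print(q,[(np.round(r['box']).astype(int).tolist(),round(r['conf'],2)) for r in recognise(q,n)][:4])
        except Exception as e: print(q,e)
o=bot.get_obs(); print(o)
E
```

```text
pics
scene dict_keys(['img', 'intrinsics', 'origin', 'rotation']) [ 1.078 -0.402  1.232] [31.274, 0.513, 46.314] [[454.7, 0.0, 318.7], [0.0, 454.7, 198.2], [0.0, 0.0, 1.0]]
blue_block_mid [([162, 248, 208, 287], 0.77)]
orange_block_mid [([372, 117, 414, 148], 0.96), ([343, 139, 385, 175], 0.75), ([340, 98, 357, 132], 0.7)]
blue_tray [([236, 191, 340, 312], 0.72)]
orange_tray [([289, 157, 402, 258], 0.7)]
blue_plate []
orange_plate [([284, 155, 404, 258], 0.52)]
jar_mid [([230, 303, 260, 337], 0.61)]
brayer_mid [([403, 150, 442, 199], 0.96), ([288, 159, 403, 259], 0.69)]
blue_top [([231, 193, 339, 313], 0.57)]
orange_top [([284, 157, 400, 260], 0.82)]
top dict_keys(['img', 'intrinsics', 'origin', 'rotation']) [0.386 0.053 1.378] [7.164, 0.706, -90.655] [[489.1, 0.0, 315.6], [0.0, 489.1, 196.8], [0.0, 0.0, 1.0]]
blue_block_mid [([444, 218, 481, 268], 0.65)]
orange_block_mid [([170, 246, 220, 296], 0.82), ([208, 188, 236, 234], 0.73), ([156, 185, 187, 234], 0.62)]
blue_tray [([363, 100, 406, 235], 0.69)]
orange_tray [([277, 98, 324, 230], 0.8)]
blue_plate []
orange_plate [([438, 130, 46
[... 448 characters left out ...]
id []
brayer_mid []
blue_top []
orange_top []
{'time': 1.65, 'q': array([-6.59469158e+01,  4.97735840e+00,  1.00778382e+01,  9.50983041e+01,
        8.94850719e-04,  9.00016658e+01]), 'qd': array([-0.10216525, -0.0610444 ,  0.02992156,  0.0027614 ,  0.0368023 ,
        0.15159182]), 'joint_efforts': array([ 7.57387952e-04, -5.20092630e+01,  4.64855146e+01,  1.63685625e-03,
        6.71394605e-05,  1.08933943e-05]), 'ee_pos': array([ 0.2241752 , -0.50224197,  0.23129557]), 'tcp_rot': array([ 1.79997824e+02, -8.94913971e-04,  2.40514185e+01]), 'wrist_force': array([-0.37886898, -0.38678537,  0.35355664]), 'torque': array([-0.04986898,  0.00861801,  0.00878866]), 'opening': 0.08519608332954297}
```

View pictures.

View pics/scene0.png

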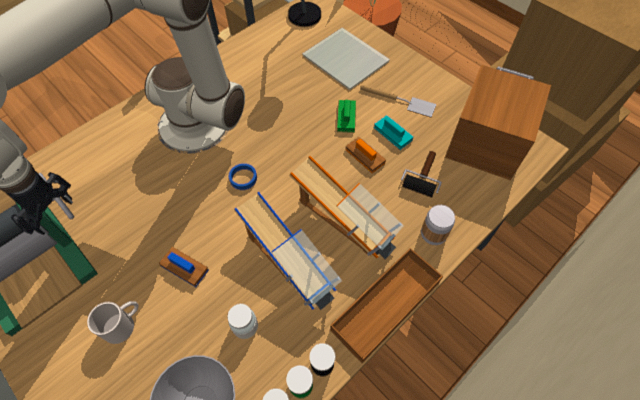

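View pics/top0.png

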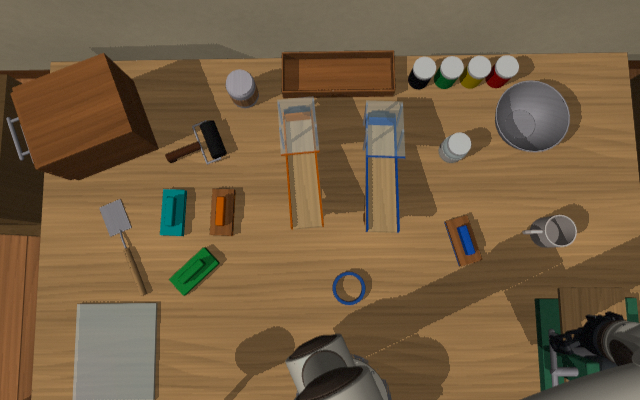

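Run:
```python
import cv2,numpy as np
t=cv2.imread('pics/top0.png')
a=[t[180:240,200:250],t[205:275,435:490]]
cv2.imwrite('pics/b0.png',np.hstack([cv2.resize(x,(390,390*x.shape[0]//x.shape[1]),interpolation=cv2.INTER_CUBIC)[:460] if 0 else cv2.resize(x,(390,460),interpolation=cv2.INTER_CUBIC) for x in a]))
x=t[90:240,265:415]; cv2.imwrite('pics/t0.png',cv2.resize(x,(600,600),interpolation=cv2.INTER_CUBIC))
```

```text
(no output)
```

View pics/b0.png

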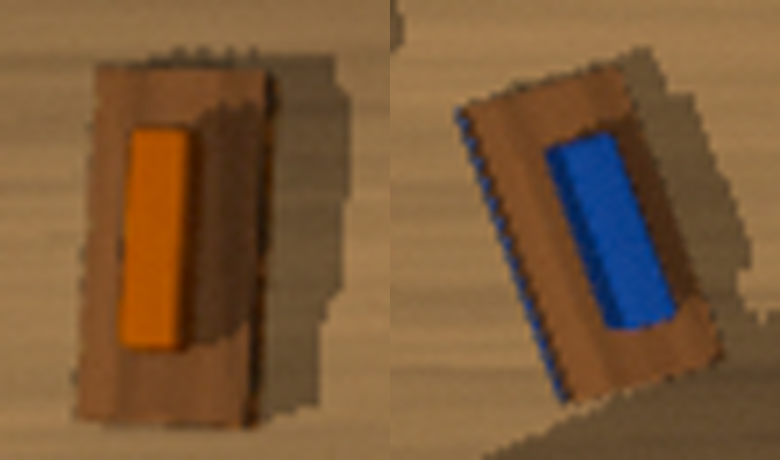

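View pics/t0.png

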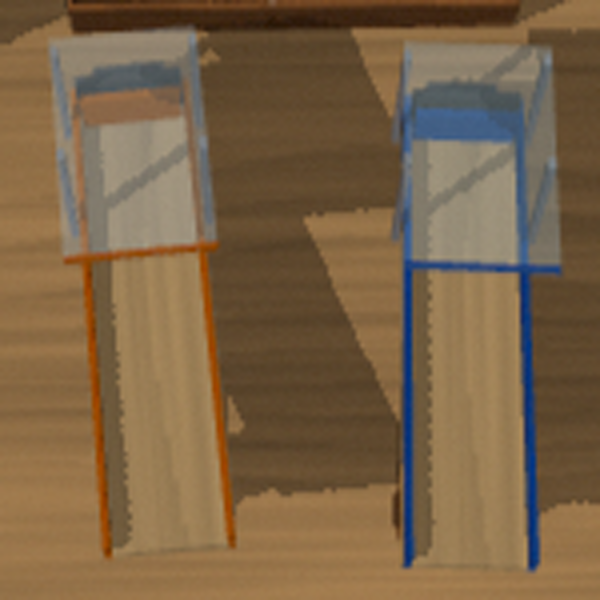

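Run:
```python
import cv2,numpy as np
t=cv2.imread('pics/scene0.png')
x=t[150:270,280:410]; cv2.imwrite('pics/s1.png',cv2.resize(x,None,fx=5,fy=5,interpolation=cv2.INTER_CUBIC))
x=t[190:315,225:345]; cv2.imwrite('pics/s2.png',cv2.resize(x,None,fx=4.8,fy=4.8,interpolation=cv2.INTER_CUBIC))
```

```text
(no output)
```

View pics/s1.png

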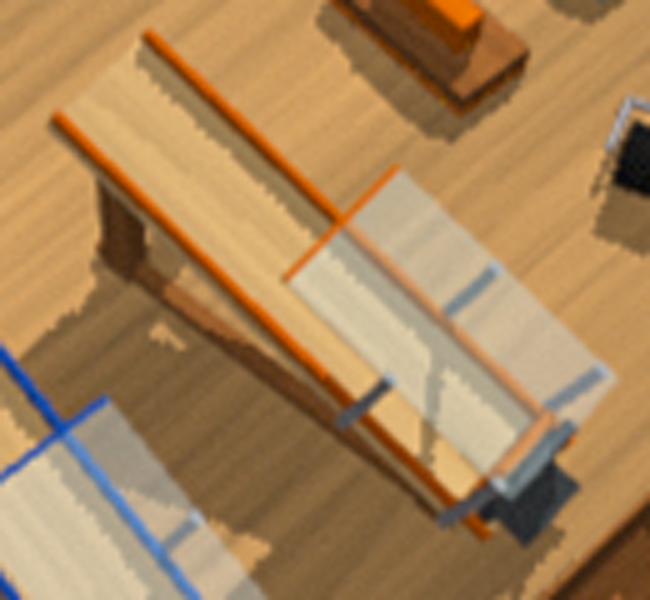

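View pics/s2.png

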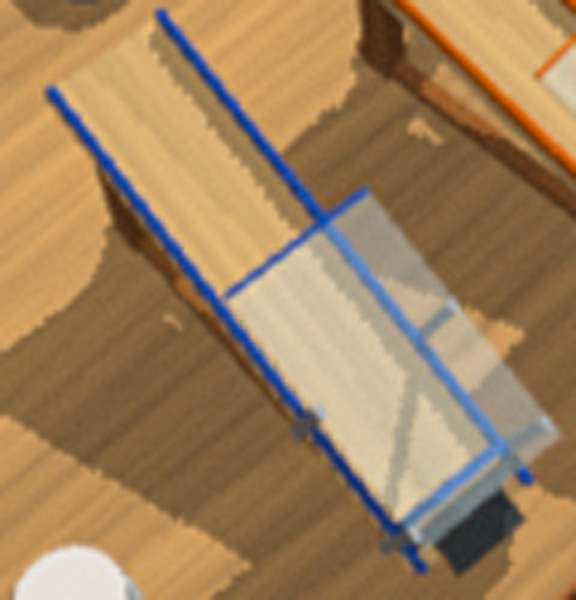

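```bash
cat >> h.py <<'E'
from scipy.spatial.transform import Rotation as R
from scipy.optimize import least_squares
import pickle
def RM(r): return R.from_euler('xyz',r,degrees=True).as_matrix()
_ray=ray;_proj=proj
def fix(c): c=dict(c); r=np.array(c['rotation']); c['rotation']=RM(r) if r.ndim==1 else r; return c
def proj(c,P): return _proj(fix(c),P)
def ray(c,uv,z): return _ray(fix(c),uv,z)
def cam0():
    K=lambda f,a,b:np.array([[f,0,a],[0,f,b],[0,0,1.]])
    return {'scene':dict(origin=[1.078,-.402,1.232],rotation=[31.274,.513,46.314],intrinsics=K(454.7,318.7,198.2)),
            'top':dict(origin=[.386,.053,1.378],rotation=[7.164,.706,-90.655],intrinsics=K(489.1,315.6,196.8))}
def trayT(p): # top x,y,z,yaw deg
    return R.from_euler('ZY',[p[3],18],degrees=True).as_matrix(), np.array(p[:3])
E
python3 - <<'E'
from h import *
C=cam0()
L=[(164,-49,91),(164,49,91),(336,49,91),(336,-49,91),(0,-40,12),(0,40,12)]
pk={'orange':{'scene':[(285,280),(398,166),(617,378),None,(52,115),(148,32)],'top':[(217,245),(65,262),(50,42),(193,30),(233,547),(110,556)]},
'blue':{'scene':[(228,297),(366,190),(558,437),None,(50,92),(162,14)],'top':[(561,270),(405,266),(407,44),(551,48),(535,570),(408,567)]}}
S={('orange','scene'):(280,150,5),('blue','scene'):(225,190,4.8),('orange','top'):(265,90,4),('blue','top'):(265,90,4)}
for k in pk:
    A=[]
    for n in ['scene','top']:
        ox,oy,s=S[k,n]
        for l,q in zip(L,pk[k][n]):
            if q: A.append((n,np.array(l)/1e3,np.array([ox+(q[0]+.5)/s-.5,oy+(q[1]+.5)/s-.5])))
    def f(p):
        Rm,t=trayT(p); return np.concatenate([proj(C[n],t+Rm@l)[0]-q for n,l,q in A])
    r=least_squares(f,[.3,0,.13,0]); print(k,r.x.round(4)); print(r.fun.reshape(-1,2).round(1).tolist())
# blocks
def blk(pts,z,sx,sy,ox,oy):
    P=[]
    for x,y in pts: P.append(ray(C['top'],(ox+(x+.5)/sx-.5,oy+(y+.5)/sy-.5),z))
    P=np.array(P); c=P.mean(0); d=(P[0]+P[1]-P[2]-P[3])/2; w=(P[0]+P[3]-P[1]-P[2])/2
    print(c.round(4),'yaw',np.degrees(np.arctan2(d[1],d[0])),np.linalg.norm(d),np.linalg.norm(w))
blk([(97,65),(268,70),(245,425),(78,418)],.024,7.8,7.667,200,180)
blk([(133,128),(190,128),(183,350),(120,350)],.054,7.8,7.667,200,180)
blk([(75,105),(230,68),(330,355),(178,403)],.024,7.0909,6.5714,435,205)
E
```

```text
orange [0.4644 0.0886 0.13   5.0384]
[[-0.8, -0.2], [-0.8, -0.2], [0.3, 0.3], [0.2, -0.0], [-0.6, -0.2], [0.3, 1.3], [-0.3, 0.9], [-0.4, 0.3], [0.3, -0.3], [-0.1, -2.2], [-0.8, -1.3]]
blue [ 0.452  -0.1012  0.129  -2.9446]
[[-1.0, -0.1], [-0.4, -0.1], [0.7, 0.3], [-0.2, -0.5], [-0.4, -0.3], [-0.1, 1.2], [-0.0, 0.8], [-0.7, 0.3], [0.1, 0.6], [-0.0, -1.7], [-0.0, -2.2]]
[0.519  0.3301 0.024 ] yaw -2.6135612493194675 0.12925843168752393 0.06062359947673821
[0.5179 0.3294 0.054 ] yaw -1.7818655361439737 0.07926625703030751 0.021013657731249403
[ 0.4318 -0.3367  0.024 ] yaw 15.197472013590158 0.1268332025204035 0.0625274944934442
```

```bash
cat >> h.py <<'E'
TR={'orange':[.4644,.0886,.130,5.04],'blue':[.452,-.1012,.129,-2.94]}
def to(pos,Rt):
    o=bot.get_obs(); p=np.array(o['ee_pos']); R0=RM(o['tcp_rot'])
    d=(np.array(pos)-p)/.03; rv=R.from_matrix(Rt@R0.T).as_rotvec(degrees=True)/6
    print('t',o['time'],'units',d.round(2).tolist(),rv.round(2).tolist(),'rows>=',np.linalg.norm(d)*.6,np.linalg.norm(rv)*6/8.59)
def down(yaw): return RM([180,0,yaw])
def tool(col,lp,tilt):
    """lane point lp (mm) for TCP; tilt: tool z leaned from floor-normal (0) toward lane +x (deg)"""
    Rm,t=trayT(TR[col]); a=np.radians(tilt)
    z=np.array([np.sin(a),0,-np.cos(a)]); x=np.array([np.cos(a),0,np.sin(a)]); y=np.cross(z,x)
    return t+Rm@(np.array(lp)/1e3), Rm@np.column_stack([x,y,z])
def lane(col,p=None):
    Rm,t=trayT(TR[col]); p=bot.get_obs()['ee_pos'] if p is None else p
    return (Rm.T@(np.array(p)-t)*1e3).round(1)
E
python3 - <<'E'
from h import *
to([.432,-.337,.15],down(15.2))
E
```

```text
t 1.65 units [6.93, 5.51, -2.71] [0.0, 0.0, -1.48] rows>= 5.553558346305242 1.0304329164371315
```

>>> apply_moves(targets=[1.4, 1.1, -0.4, 0, 0, -0.3, 1, 2.8, 2.2, -0.8, 0, 0, -0.6, 1, 4.2, 3.3, -1.3, 0, 0, -0.9, 1, 5.6, 4.4, -2, 0, 0, -1.2, 1, 6.9, 5.5, -2.7, 0, 0, -1.48, 1], newtons=40)

```text
time: 2.15
ee_pos: [0.4129, -0.3523, 0.1602]
tcp_rot: [179.9, -0.0, 15.1]
wrist_force: [1.0, -1.4, 0.1]
opening: 0.0851
```

>>> apply_moves(targets=[0, 0, 0, 0, 0, 0, 1, 0, 0, 0, 0, 0, 0, 1])

```text
time: 2.35
ee_pos: [0.4119, -0.3527, 0.1601]
tcp_rot: [-180.0, 0.0, 15.3]
wrist_force: [-0.5, 0.1, -0.1]
opening: 0.0854
```

Run:
```python
from h import *
c=snap('wrist','w1.png'); pickle.dump(c,open('w1.pkl','wb'))
o=bot.get_obs(); print(o['time'],o['ee_pos'],o['tcp_rot'],c['origin'],c['rotation'])
print([(np.round(r['box']),r['conf']) for r in recognise('blue_block_mid','wrist')])
Rz=RM([0,0,15.2]); b=np.array([.4318,-.3367,0])
print(proj(c,np.array([b+Rz@[x,y,.024] for x,y in [(.065,.031),(.065,-.031),(-.065,-.031),(-.065,.031)]])).round(0).tolist())
print(proj(c,np.array([b+Rz@[x,y,.054] for x,y in [(.04,.011),(.04,-.011),(-.04,-.011),(-.04,.011)]])).round(0).tolist())
to([.432,-.337,.15],down(15.2))
```

```text
2.4 [ 0.41145551 -0.35356435  0.16074073] [1.79986737e+02 1.05655037e-02 1.52330944e+01] [ 0.49126958 -0.33205382  0.30274284] [-1.84950943e+01  3.09018521e-02 -7.46642807e+01]
[(array([267.,  73., 346., 230.]), 0.89)]
[[264.0, 70.0], [347.0, 70.0], [343.0, 229.0], [272.0, 228.0]]
[[288.0, 107.0], [320.0, 107.0], [320.0, 215.0], [291.0, 215.0]]
t 2.45 units [0.7, 0.57, -0.37] [0.01, 0.0, 0.01] rows>= 0.5840167793649371 0.0072712982750526905
```

View pics/w1.png

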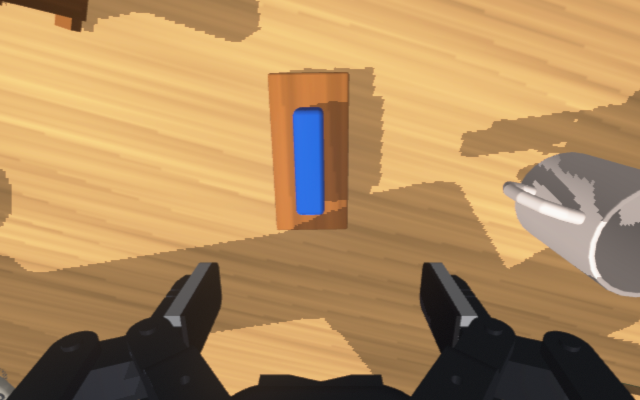

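Run:
```python
from h import *
to([.4325,-.3393,.030],down(15.2))
```

```text
t 2.45 units [0.71, 0.5, -4.37] [0.01, 0.0, 0.01] rows>= 2.672929731268081 0.0072712982750526905
```

>>> apply_moves(targets=[0.7, 0.5, -1, 0, 0, 0, 1, 0.7, 0.5, -2.2, 0, 0, 0, 1, 0.7, 0.5, -3.4, 0, 0, 0, 1, 0.7, 0.5, -4.3, 0, 0, 0, 1, 0.7, 0.5, -4.3, 0, 0, 0, 1])

```text
time: 2.95
ee_pos: [0.4299, -0.3384, 0.0284]
tcp_rot: [-179.8, 0.2, 15.1]
wrist_force: [-0.0, -0.4, -0.2]
opening: 0.0855
```

>>> apply_moves(targets=[0, 0, 0, 0, 0, 0, 0, 0, 0, 0, 0, 0, 0, 0, 0, 0, 0, 0, 0, 0, 0, 0, 0, 0, 0, 0, 0, 0, 0, 0, 0, 0, 0, 0, 0])

```text
time: 3.45
ee_pos: [0.433, -0.339, 0.0327]
tcp_rot: [179.9, -0.1, 15.2]
wrist_force: [-1.2, 0.0, 8.4]
opening: 0.021
```

Run:
```python
from h import *
o=bot.get_obs(); print(o['ee_pos'],o['tcp_rot'],o['wrist_force'],o['opening'])
```

```text
[ 0.4330435  -0.33903236  0.03269678] [ 1.79903471e+02 -6.12826829e-02  1.51772092e+01] [-1.24547845  0.0313949   8.42747907] 0.020952978010546183
```

Run:
```python
from h import *
for h in (80,36):
    p,Rt=tool('blue',[95,0,h],0); print(p.round(4), R.from_matrix(Rt).as_euler('xyz',degrees=True)); to(p,Rt)
```

```text
[ 0.5669 -0.1071  0.1757] [180.    18.    -2.94]
t 3.45 units [4.46, 7.73, 4.77] [-0.31, 3.01, -3.0] rows>= 6.071986944712805 2.9731819921479223
[ 0.5533 -0.1064  0.1339] [180.    18.    -2.94]
t 3.45 units [4.01, 7.75, 3.37] [-0.31, 3.01, -3.0] rows>= 5.615178160079266 2.9731819921479223
```

>>> apply_moves(targets=[0, 0, 1.2, 0, 0, 0, 0, 0, 0, 2.6, 0, 0, 0, 0, 0, 0, 4, 0, 0, 0, 0, 0, 0, 5, 0, 0, 0, 0, 0, 0, 5, 0, 0, 0, 0])

```text
time: 3.95
ee_pos: [0.4338, -0.3395, 0.1862]
tcp_rot: [179.7, -0.2, 15.2]
wrist_force: [1.0, -0.2, -2.6]
opening: 0.0211
```

Run:
```python
from h import *
o=bot.get_obs();print(o['wrist_force'],o['torque'],o['opening'])
p,Rt=tool('blue',[95,0,80],0);  to(p,Rt)
```

```text
[ 0.97008932 -0.15669802 -2.61403348] [-0.02316785 -0.01456987  0.01286368] 0.021079536699695256
t 3.95 units [4.44, 7.74, -0.35] [-0.27, 3.04, -3.0] rows>= 5.359768167225485 2.990689798148765
```

>>> apply_moves(targets=[0.8, 1.4, 0.3, 0, 0, -0.6, 0, 1.6, 2.8, 0.4, -0.05, 0.6, -1.2, 0, 2.5, 4.3, 0.4, -0.1, 1.3, -1.9, 0, 3.4, 5.9, 0.2, -0.2, 2.2, -2.5, 0, 4.4, 7.7, -0.1, -0.27, 3.04, -3, 0])

```text
time: 4.45
ee_pos: [0.5554, -0.1231, 0.1809]
tcp_rot: [-179.8, 18.4, -3.1]
wrist_force: [0.5, -0.2, -3.9]
opening: 0.0213
```

>>> apply_moves(targets=[0, 0, 0, 0, 0, 0, 0, 0, 0, 0, 0, 0, 0, 0])

```text
time: 4.65
ee_pos: [0.5553, -0.1238, 0.1773]
tcp_rot: [-179.6, 18.6, -2.7]
wrist_force: [-0.4, -0.8, -2.1]
opening: 0.0213
```

Run:
```python
from h import *
o=bot.get_obs();print(o['time'],o['ee_pos'],o['tcp_rot'],o['wrist_force'],o['opening'],lane('blue'))
p,Rt=tool('blue',[95,0,40],0);  to(p,Rt)
for n in ['top','scene','wrist']: snap(n,n+'2.png')
a=cv2.imread('pics/top2.png')[90:250,320:440];b=cv2.imread('pics/scene2.png')[150:310,200:360]
cv2.imwrite('pics/c2.png',np.hstack([cv2.resize(a,(330,440)),cv2.resize(b,(440,440))]))
```

```text
4.65 [ 0.55525761 -0.1237702   0.17730529] [-179.61207088   18.57783296   -2.73135525] [-0.44360835 -0.76569436 -2.0749085 ] 0.02129343470814002 [ 84.2 -17.2  78.2]
t 4.65 units [-0.02, 0.58, -1.32] [-0.07, -0.09, -0.01] rows>= 0.8647646322754649 0.0804112508371486
```

View pics/c2.png

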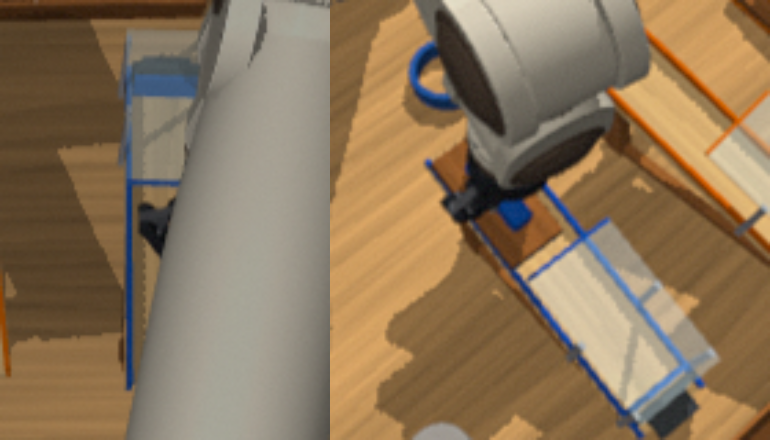

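View pics/wrist2.png

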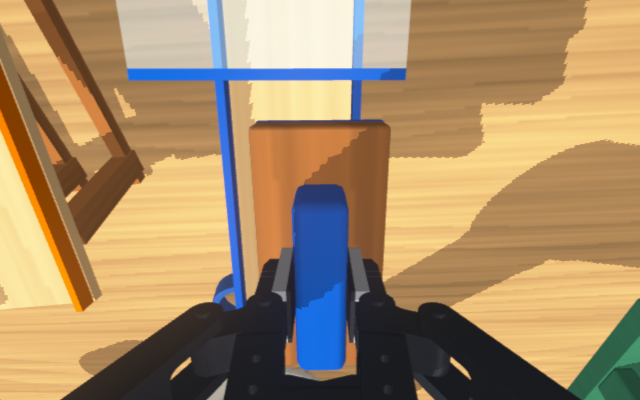

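>>> apply_moves(targets=[0, 0.3, -0.2, 0, 0, 0, 0, 0, 0.58, -0.5, -0.07, -0.09, 0, 0, 0, 0.58, -0.5, -0.07, -0.09, 0, 0])

```text
time: 5.1
ee_pos: [0.5539, -0.1073, 0.1667]
tcp_rot: [179.9, 17.6, -3.1]
wrist_force: [0.7, -0.4, -1.3]
opening: 0.0211
```

Run:
```python
from h import *
o=bot.get_obs();print(o['time'],o['ee_pos'],o['tcp_rot'],o['wrist_force'],o['opening'],lane('blue'))
c=snap('wrist','w3.png'); Rm,t=trayT(TR['blue'])
im=cv2.imread('pics/w3.png')
def ln(a,b,col):
    a,b=proj(c,np.array([t+Rm@(np.array(a)/1e3),t+Rm@(np.array(b)/1e3)])); cv2.line(im,tuple(a.round().astype(int).tolist()),tuple(b.round().astype(int).tolist()),col,1)
for y in (-37,37,-42,42): ln((60,y,12),(330,y,12),(0,0,255))
ln((164,-49,91),(164,49,91),(0,255,0)); ln((164,-49,88),(164,49,88),(0,255,0))
cv2.imwrite('pics/w3o.png',im)
p,Rt=tool('blue',[95,0,36],0);  to(p,Rt)
```

```text
5.1 [ 0.55386912 -0.1072769   0.16671749] [179.93200558  17.58816898  -3.0748863 ] [ 0.73012543 -0.44294766 -1.27554615] 0.021057047736213627 [85.4 -0.8 67.4]
t 5.15 units [-0.02, 0.04, -1.11] [0.02, 0.07, 0.02] rows>= 0.6675330783397061 0.049534833718286625
```

View pics/w3o.png

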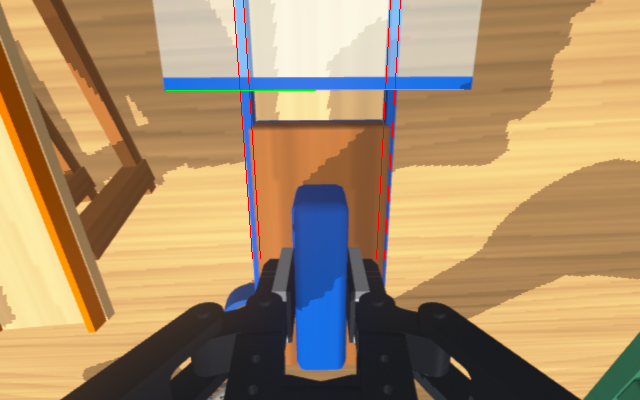

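>>> apply_moves(targets=[0, 0.04, -0.4, 0, 0.07, 0, 0, 0, 0.04, -0.8, 0, 0.07, 0, 0, 0, 0.04, -1.0, 0, 0.07, 0, 0, 0, 0.04, -1.1, 0, 0.07, 0, 0])

```text
time: 5.55
ee_pos: [0.5543, -0.1067, 0.1332]
tcp_rot: [179.9, 18.1, -3.1]
wrist_force: [-2.1, 0.6, 19.6]
opening: 0.0212
```

Run:
```python
from h import *
o=bot.get_obs();print(o['time'],o['ee_pos'],o['tcp_rot'],o['wrist_force'],o['torque'],lane('blue'))
```

```text
5.55 [ 0.55427061 -0.10666241  0.13317047] [179.89817477  18.14417284  -3.0770298 ] [-2.12063867  0.58893302 19.59049686] [ 0.1527543   1.23663265 -0.07464293] [96.1 -0.2 35.6]
```

>>> apply_moves(targets=[0, 0, 0.06, 0, 0, 0, 0, 0, 0, 0.06, 0, 0, 0, 0.5, 0, 0, 0.06, 0, 0, 0, 1, 0, 0, 0.06, 0, 0, 0, 1])

```text
time: 5.95
ee_pos: [0.5548, -0.1065, 0.1351]
tcp_rot: [179.9, 18.1, -3.1]
wrist_force: [-0.4, 0.5, -0.2]
opening: 0.0638
```

Run:
```python
from h import *
o=bot.get_obs();print(o['time'],o['ee_pos'],o['tcp_rot'],o['wrist_force'],o['opening'],lane('blue'))
p,Rt=tool('blue',[95,0,110],0);  to(p,Rt)
```

```text
5.95 [ 0.55478897 -0.10653092  0.13511395] [179.90028112  18.08555657  -3.0653533 ] [-0.40409329  0.48325237 -0.18437713] 0.06377058007065874 [96.  -0.1 37.6]
t 5.95 units [0.71, -0.03, 2.3] [0.02, -0.02, 0.02] rows>= 1.4477198532556164 0.01849267814812807
```

>>> apply_moves(targets=[0.2, 0, 0.6, 0, 0, 0, 1, 0.5, 0, 1.8, 0, 0, 0, 1, 0.7, 0, 2.4, 0, 0, 0, 1, 0.7, 0, 2.4, 0, 0, 0, 1])

```text
time: 6.35
ee_pos: [0.5769, -0.1066, 0.2095]
tcp_rot: [179.9, 17.9, -3.1]
wrist_force: [-1.2, -0.4, -0.3]
opening: 0.0856
```

Run:
```python
from h import *
o=bot.get_obs();print(o['time'],o['ee_pos'],o['tcp_rot'],o['wrist_force'],o['opening'],lane('blue'))
c=snap('wrist','w4.png')
for l in ([-15,0,70],[10,0,13.6]):
  p,Rt=tool('blue',l,57); print(p.round(3));to(p,Rt)
```

```text
6.35 [ 0.57687277 -0.10658863  0.2094991 ] [179.87328456  17.85759266  -3.06360038] [-1.21279939 -0.41311362 -0.27580551] 0.08555922679161367 [ 94.    1.  115.2]
[ 0.459 -0.102  0.2  ]
t 6.4 units [-3.9, 0.17, -0.25] [-0.48, -9.48, 0.02] rows>= 2.348833176189723 6.632264925928347
[ 0.466 -0.102  0.139]
t 6.4 units [-3.69, 0.16, -2.3] [-0.48, -9.48, 0.02] rows>= 2.6102956844275376 6.632264925928347
```

View pics/w4.png

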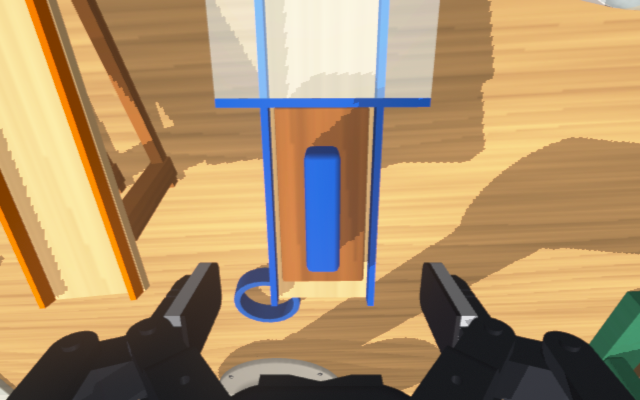

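>>> apply_moves(targets=[-1, 0.05, 0.3, -0.06, -1.4, 0, 0.5, -2, 0.1, 0.3, -0.13, -2.8, 0, 0, -3, 0.15, 0.2, -0.2, -4.2, 0, 0, -3.6, 0.17, 0, -0.27, -5.6, 0, 0, -3.9, 0.17, -0.2, -0.34, -7, 0, 0])

```text
time: 6.9
ee_pos: [0.4627, -0.1015, 0.2034]
tcp_rot: [-179.8, -9.7, -3.1]
wrist_force: [-0.7, 0.2, 1.2]
opening: 0.0121
```

>>> apply_moves(targets=[0, 0, 0, -0.07, -1.3, 0, 0, 0, 0, 0, -0.14, -2.5, 0, 0, 0, 0, 0, -0.14, -2.5, 0, 0])

```text
time: 7.2
ee_pos: [0.4604, -0.1011, 0.202]
tcp_rot: [-179.8, -24.6, -3.2]
wrist_force: [0.2, 0.4, -0.3]
opening: 0.0002
```

Run:
```python
from h import *
o=bot.get_obs();print(o['time'],o['ee_pos'],o['tcp_rot'],o['wrist_force'],o['opening'],lane('blue'))
for l in ([0,0,40],[8,0,13.6]):
  p,Rt=tool('blue',l,57); print(p.round(3));to(p,Rt)
```

```text
7.2 [ 0.46039231 -0.1010521   0.20197402] [-179.84844529  -24.60730042   -3.15661744] [ 0.19698886  0.44697597 -0.33948194] 0.00019387737577553998 [-14.6   0.6  72. ]
[ 0.464 -0.102  0.167]
t 7.2 units [0.13, -0.03, -1.16] [-0.15, -2.39, 0.02] rows>= 0.7032662538972443 1.6756588501356278
[ 0.464 -0.102  0.139]
t 7.2 units [0.11, -0.03, -2.08] [-0.15, -2.39, 0.02] rows>= 1.2521779630702348 1.6756588501356278
```

>>> apply_moves(targets=[0, 0, 0, -0.07, -1.2, 0, 0, 0.1, 0, -0.6, -0.15, -2.4, 0, 0, 0.1, -0.03, -1.2, -0.15, -2.4, 0, 0, 0.1, -0.03, -2.05, -0.15, -2.4, 0, 0, 0.1, -0.03, -2.05, -0.15, -2.4, 0, 0])

```text
time: 7.7
ee_pos: [0.4655, -0.1022, 0.1386]
tcp_rot: [-179.9, -38.5, -3.1]
wrist_force: [-0.1, -0.3, -0.3]
opening: -0.0002
```

Run:
```python
from h import *
o=bot.get_obs();print(o['time'],o['ee_pos'],o['tcp_rot'],o['wrist_force'],o['opening'],lane('blue'))
for n in ['scene','wrist']: snap(n,n+'5.png')
b=cv2.imread('pics/scene5.png')[150:310,200:360]
cv2.imwrite('pics/c5.png',np.hstack([cv2.resize(b,(400,400)),cv2.resize(cv2.imread('pics/wrist5.png')[:,120:520],(400,400))]))
for x in (30,100,170): to(*tool('blue',[x,0,13.6],57))
```

```text
7.7 [ 0.46549627 -0.10216872  0.1386122 ] [-179.88646707  -38.47828549   -3.12168655] [-0.13874484 -0.2760913  -0.3345669 ] -0.00015518590569975194 [ 9.9 -0.3 13.3]
t 7.8 units [0.58, -0.01, -0.35] [-0.01, -0.03, 0.01] rows>= 0.40902508728353293 0.026714358229907344
t 7.8 units [2.8, -0.12, -1.07] [-0.01, -0.03, 0.01] rows>= 1.8005052323638737 0.026714358229907344
t 7.8 units [5.02, -0.24, -1.8] [-0.01, -0.03, 0.01] rows>= 3.1994275521586792 0.026714358229907344
```

View pics/c5.png

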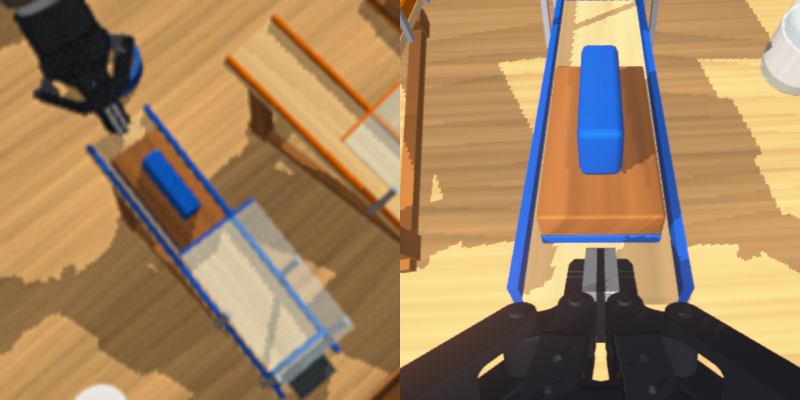

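>>> apply_moves(targets=[0.32, -0.02, -0.1, 0, 0, 0, 0, 0.64, -0.03, -0.2, 0, 0, 0, 0, 0.95, -0.05, -0.31, 0, 0, 0, 0, 1.27, -0.07, -0.41, 0, 0, 0, 0, 1.59, -0.08, -0.52, 0, 0, 0, 0])

```text
time: 8.3
ee_pos: [0.5167, -0.1051, 0.1291]
tcp_rot: [180.0, -39.1, -3.0]
wrist_force: [-1.4, 0.1, 6.8]
opening: -0.0003
```

Run:
```python
from h import *
o=bot.get_obs();print(o['time'],o['tcp_rot'],o['wrist_force'],lane('blue'))
to(*tool('blue',[140,0,13.6],57))
snap('wrist','w6.png')
```

```text
8.3 [179.96686009 -39.05723443  -2.99294299] [-1.35458521  0.10288625  6.8184937 ] [61.6 -0.6 20.1]
t 8.3 units [2.42, -0.1, -1.01] [0.0, 0.01, 0.01] rows>= 1.5734214250890226 0.011278794575234128
```

View pics/w6.png

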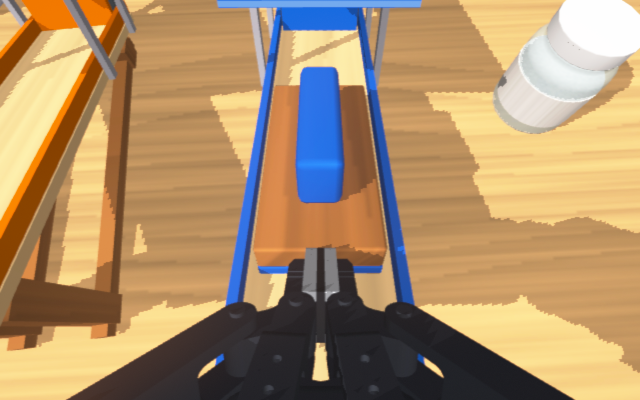

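Run:
```python
from h import *
o=bot.get_obs();print(o['time'],o['tcp_rot'],o['wrist_force'],o['torque'],o['qd'].round(2),lane('blue'))
im=cv2.imread('pics/w6.png')[200:330,230:410]; cv2.imwrite('pics/w6c.png',cv2.resize(im,None,fx=4,fy=4,interpolation=cv2.INTER_CUBIC))
```

```text
8.35 [179.98234687 -38.99899039  -3.00041118] [-0.82647017 -0.21612603 -0.99254325] [0.01349565 0.63084936 0.04175113] [-0.34 -1.28 -1.22  3.02  0.38 -0.59] [62.3 -0.5 19.3]
```

View pics/w6c.png

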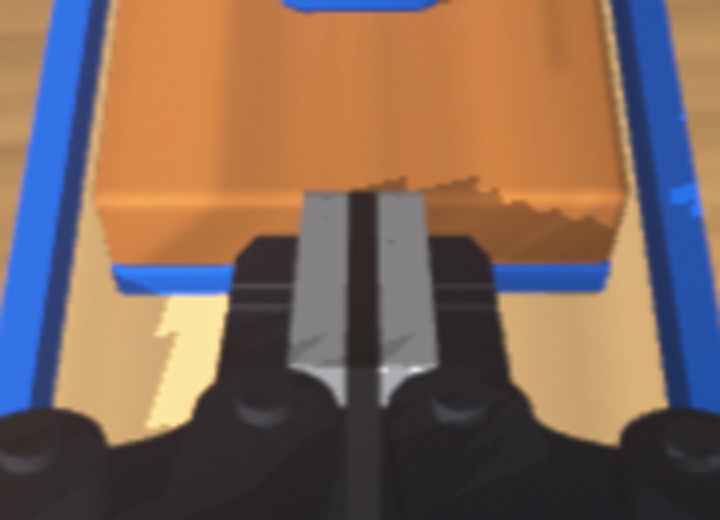

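>>> apply_moves(targets=[0, 0, 0, 0, 0, 0, 0, 0, 0, 0, 0, 0, 0, 0])

```text
time: 8.55
ee_pos: [0.5146, -0.1048, 0.1269]
tcp_rot: [-180.0, -38.8, -3.0]
wrist_force: [0.5, -0.2, -0.6]
opening: -0.0005
```

Run:
```python
from h import *
o=bot.get_obs();print(o['time'],o['tcp_rot'],o['wrist_force'],o['torque'],o['qd'].round(2),lane('blue'))
```

```text
8.55 [-179.97625003  -38.81983859   -3.03676949] [ 0.54151963 -0.21505913 -0.57380783] [ 0.00684966  0.55027964 -0.02521073] [-0.21 -0.85 -0.22  0.1   0.02  0.02] [60.2 -0.4 17.4]
```

>>> apply_moves(targets=[-0.3, 0, 0.1, 0, 0, 0, 0, -0.6, 0, 0.2, 0, 0, 0, 0, -0.6, 0, 0.2, 0, 0, 0, 0, -0.6, 0, 0.2, 0, 0, 0, 0])

```text
time: 8.95
ee_pos: [0.4966, -0.1052, 0.1344]
tcp_rot: [180.0, -39.0, -3.0]
wrist_force: [-0.4, 0.2, 1.4]
opening: -0.0002
```

Run:
```python
from h import *
o=bot.get_obs();print(o['time'],o['tcp_rot'],o['wrist_force'],o['torque'],o['qd'].round(2),lane('blue'))
for n in ['scene','wrist']: snap(n,n+'7.png')
b=cv2.imread('pics/scene7.png')[170:270,220:320]
cv2.imwrite('pics/c7.png',np.hstack([cv2.resize(b,(400,400),interpolation=cv2.INTER_CUBIC),cv2.resize(cv2.imread('pics/wrist7.png')[180:340,240:400],(400,400))]))
```

```text
8.95 [179.97170698 -39.0048745   -3.04359562] [-0.44306819  0.15882295  1.40778728] [0.05763878 0.54640888 0.01925451] [ 0.21  1.03 -0.06 -0.4  -0.09  0.13] [40.9 -1.7 19. ]
```

View pics/c7.png

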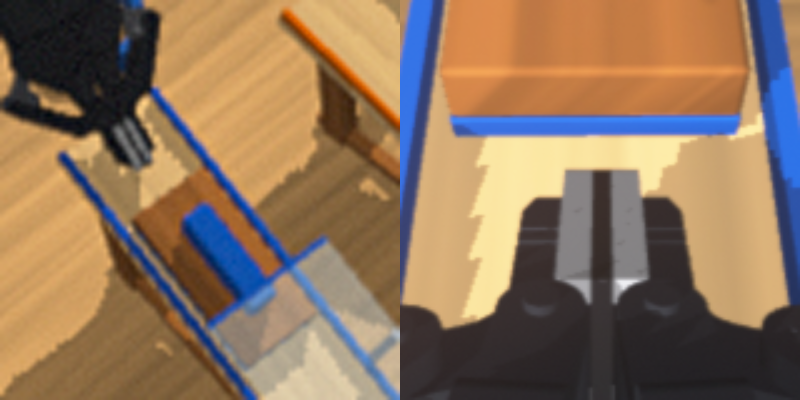

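>>> apply_moves(targets=[0.2, 0, 0.6, 0, 0, 0, 0, 0.2, 0, 0.6, 0, 0, 0, 0, 0.2, 0, 0.6, 0, 0, 0, 0])

```text
time: 9.35
ee_pos: [0.5028, -0.1049, 0.1514]
tcp_rot: [-180.0, -38.9, -3.0]
wrist_force: [0.5, 0.3, -1.3]
opening: 0.0001
```

Run:
```python
from h import *
o=bot.get_obs();print(o['time'],o['tcp_rot'],o['wrist_force'],o['torque'],o['qd'].round(2),lane('blue'),o['joint_efforts'].round(1))
```

```text
9.35 [-179.99577781  -38.90345077   -3.02309939] [ 0.50664267  0.29612944 -1.25108995] [0.02005602 0.55040802 0.0583468 ] [-0.06 -0.05 -1.17  0.2  -0.07  0.02] [41.5 -1.1 37. ] [  0.  -13.2  55.4  -7.    0.4   0. ]
```

Run:
```python
from h import *
to(*tool('blue',[40,0,9],57))
```

```text
t 9.35 units [-0.33, 0.05, -0.87] [-0.0, -0.02, 0.01] rows>= 0.5614755336262854 0.014634891223159087
```

>>> apply_moves(targets=[-0.15, 0.03, -0.4, 0, 0, 0, 0, -0.27, 0.05, -0.7, 0, 0, 0, 0, -0.33, 0.05, -0.87, 0, 0, 0, 0, -0.33, 0.05, -0.87, 0, 0, 0, 0])

```text
time: 9.75
ee_pos: [0.4933, -0.1033, 0.1264]
tcp_rot: [180.0, -39.1, -3.0]
wrist_force: [2.7, 1.4, 6.6]
opening: -0.0001
```

Run:
```python
from h import *
o=bot.get_obs();print(o['time'],o['tcp_rot'],o['wrist_force'],o['torque'],lane('blue'))
```

```text
9.75 [179.99624373 -39.11454903  -2.99378915] [2.66844487 1.41534506 6.60686869] [ 0.19490482 -0.51731328  0.18189391] [40.1 -0.  10.3]
```

Run:
```python
from h import *
C=cam0()
def lx(col,cam,uv,z):
    Rm,t=trayT(TR[col]); f=lambda s: proj(C[cam],t+Rm@np.array([s[0],s[1],z]))[0]-uv
    return (least_squares(f,[.3,0]).x*1e3).round(1)
p=lambda x,y:np.array([265+(x+.5)/4-.5,90+(y+.5)/4-.5])
print('blue',lx('blue','top',p(467,140),0),lx('blue','top',p(467,108),.031))
print('orange',lx('orange','top',p(130,122),0),lx('orange','top',p(125,90),.031))
s=lambda x,y:np.array([225+(x+.5)/4.8-.5,190+(y+.5)/4.8-.5]); print('blue scene top edge',lx('blue','scene',s(452,483),.031))
s=lambda x,y:np.array([280+(x+.5)/5-.5,150+(y+.5)/5-.5]); print('or scene',lx('orange','scene',s(522,446),.031))
```

```text
blue [323.4  -3.7] [329.1   0. ]
orange [328.9   1.6] [334.7   2.2]
blue scene top edge [ 3.196e+02 -1.000e-01]
or scene [327.1   6.6]
```

Run:
```python
from h import *
to(*tool('blue',[42,0,11.5],50))
```

```text
t 9.75 units [0.07, -0.0, 0.02] [0.06, 1.18, 0.01] rows>= 0.0445476019797617 0.8282618877443803
```

>>> apply_moves(targets=[0.07, 0, 0.15, 0.03, 0.6, 0, 0, 0.07, 0, 0.06, 0.06, 1.18, 0, 0, 0.07, 0, 0.06, 0.06, 1.18, 0, 0])

```text
time: 10.05
ee_pos: [0.4951, -0.1034, 0.1267]
tcp_rot: [180.0, -31.7, -3.0]
wrist_force: [-1.0, -0.6, -0.8]
opening: -0.0002
```

Run:
```python
from h import *
o=bot.get_obs();print(o['time'],o['tcp_rot'],o['wrist_force'],o['torque'],lane('blue'))
to(*tool('blue',[70,0,11.5],50))
```

```text
10.05 [179.99628911 -31.71804318  -3.01387122] [-1.016083   -0.5890646  -0.84494595] [ 0.03728533  0.50314725 -0.01320068] [41.8  0.  11.2]
t 10.05 units [0.9, -0.05, -0.28] [-0.0, -0.05, 0.01] rows>= 0.564595434566707 0.033992168017250544
```

>>> apply_moves(targets=[0.19, -0.01, -0.06, 0, 0, 0, 0, 0.38, -0.02, -0.12, 0, 0, 0, 0, 0.57, -0.03, -0.18, 0, 0, 0, 0, 0.76, -0.04, -0.24, 0, 0, 0, 0, 0.95, -0.05, -0.31, 0, 0, 0, 0])

```text
time: 10.55
ee_pos: [0.5238, -0.105, 0.1177]
tcp_rot: [180.0, -31.8, -3.0]
wrist_force: [-1.1, -0.4, 0.1]
opening: -0.0001
```

Run:
```python
from h import *
o=bot.get_obs();print(o['time'],o['tcp_rot'],o['wrist_force'],o['torque'],lane('blue'))
to(*tool('blue',[100,0,11.5],50))
```

```text
10.55 [179.98356562 -31.82994745  -3.02598498] [-1.06356277 -0.42855731  0.08969532] [0.07808783 0.49610122 0.03735875] [71.8 -0.1 11.5]
t 10.55 units [0.89, -0.04, -0.29] [0.0, -0.03, 0.02] rows>= 0.5632371103392125 0.02271587894692472
```

Tracking well at z 11.5. Continue.

>>> apply_moves(targets=[0.19, -0.01, -0.06, 0, 0, 0, 0, 0.38, -0.02, -0.12, 0, 0, 0, 0, 0.57, -0.03, -0.18, 0, 0, 0, 0, 0.76, -0.04, -0.24, 0, 0, 0, 0, 0.95, -0.05, -0.31, 0, 0, 0, 0])

```text
time: 11.05
ee_pos: [0.5525, -0.1065, 0.1087]
tcp_rot: [180.0, -31.8, -3.0]
wrist_force: [-1.3, 0.6, 1.4]
opening: 0.0002
```

Run:
```python
from h import *
o=bot.get_obs();print(o['time'],o['tcp_rot'],o['wrist_force'],o['torque'],lane('blue'))
for n in ['wrist']: snap(n,n+'8.png')
```

```text
11.05 [179.97917088 -31.83325142  -3.01851261] [-1.25783952  0.59215882  1.36699512] [0.02435484 0.41650291 0.00334169] [ 1.02e+02 -1.00e-01  1.18e+01]
```

View pics/wrist8.png

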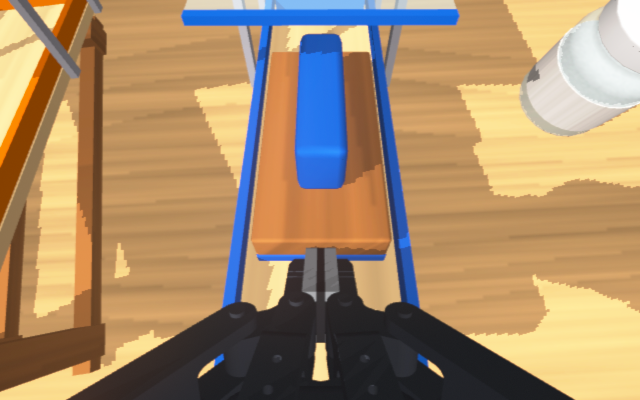

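>>> apply_moves(targets=[0.25, -0.01, -0.08, 0, 0, 0, 0, 0.5, -0.03, -0.16, 0, 0, 0, 0, 0.76, -0.04, -0.25, 0, 0, 0, 0, 1.02, -0.06, -0.33, 0, 0, 0, 0, 1.27, -0.07, -0.41, 0, 0, 0, 0])

```text
time: 11.6
ee_pos: [0.5907, -0.1086, 0.0961]
tcp_rot: [180.0, -31.8, -3.0]
wrist_force: [-1.0, 0.3, 0.7]
opening: 0.0001
```

Run:
```python
from h import *
o=bot.get_obs();print(o['time'],o['tcp_rot'],o['wrist_force'],o['torque'],lane('blue'))
```

```text
11.6 [179.98379736 -31.81870832  -3.02205385] [-1.04824694  0.3320476   0.71519932] [ 0.02673279  0.49254063 -0.03839291] [142.3  -0.3  11.7]
```

>>> apply_moves(targets=[0.16, -0.01, -0.05, 0, 0, 0, 0, 0.32, -0.02, -0.1, 0, 0, 0, 0, 0.48, -0.03, -0.15, 0, 0, 0, 0, 0.64, -0.03, -0.2, 0, 0, 0, 0, 0.79, -0.04, -0.25, 0, 0, 0, 0])

```text
time: 12.1
ee_pos: [0.6141, -0.1098, 0.0888]
tcp_rot: [180.0, -31.8, -3.0]
wrist_force: [-0.3, -0.2, 0.7]
opening: -0.0002
```

Run:
```python
from h import *
o=bot.get_obs();print(o['time'],o['tcp_rot'],o['wrist_force'],o['torque'],lane('blue'))
for n in ['wrist','scene','top']: snap(n,n+'9.png')
b=cv2.imread('pics/scene9.png')[190:315,225:345]
cv2.imwrite('pics/c9.png',np.hstack([cv2.resize(b,(400,416),interpolation=cv2.INTER_CUBIC),cv2.resize(cv2.imread('pics/wrist9.png')[:,120:520],(400,416))]))
```

```text
12.1 [179.98123795 -31.82129893  -3.01966371] [-0.34896881 -0.23251525  0.65489938] [-0.03536046  0.57249019  0.01367631] [166.8  -0.2  11.9]
```

View pics/c9.png

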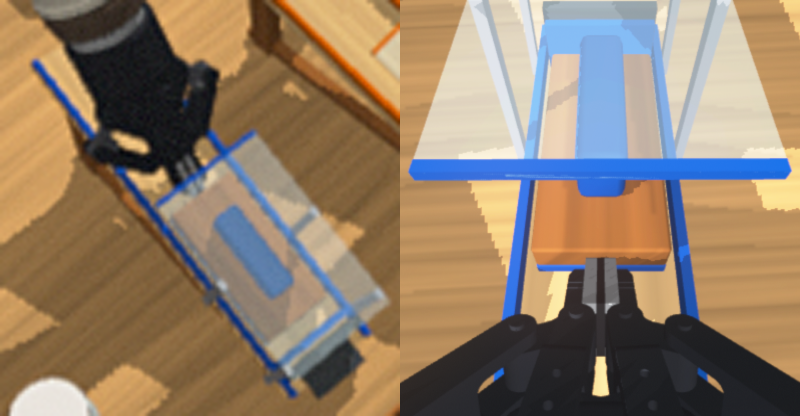

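>>> apply_moves(targets=[0.09, 0, -0.03, 0, 0, 0, 0, 0.18, -0.01, -0.06, 0, 0, 0, 0, 0.27, -0.01, -0.09, 0, 0, 0, 0, 0.36, -0.02, -0.12, 0, 0, 0, 0])

```text
time: 12.65
ee_pos: [0.6248, -0.1104, 0.0854]
tcp_rot: [180.0, -31.8, -3.0]
wrist_force: [-0.1, 0.6, 1.1]
opening: -0.0003
```

Run:
```python
from h import *
o=bot.get_obs();print(o['time'],o['tcp_rot'],o['wrist_force'],o['torque'],lane('blue'))
```

```text
12.65 [179.9820727  -31.83729758  -3.02125067] [-0.09812329  0.55257145  1.05595873] [ 0.02832534  0.5864031  -0.00700659] [178.1  -0.3  12. ]
```

>>> apply_moves(targets=[0.06, 0, -0.02, 0, 0, 0, 0, 0.12, 0, -0.04, 0, 0, 0, 0, 0.18, -0.01, -0.06, 0, 0, 0, 0, 0.18, -0.01, -0.06, 0, 0, 0, 0])

```text
time: 13.05
ee_pos: [0.6301, -0.1106, 0.0834]
tcp_rot: [180.0, -31.8, -3.0]
wrist_force: [-0.4, -0.2, 0.6]
opening: 0.0
```

Run:
```python
from h import *
o=bot.get_obs();print(o['time'],o['tcp_rot'],o['wrist_force'],o['torque'],lane('blue'))
for n in ['wrist','scene','top']: snap(n,n+'10.png')
b=cv2.imread('pics/scene10.png')[190:315,225:345]
cv2.imwrite('pics/c10.png',np.hstack([cv2.resize(b,(400,416),interpolation=cv2.INTER_CUBIC),cv2.resize(cv2.imread('pics/wrist10.png')[:200,220:420],(400,416))]))
```

```text
13.05 [179.98348107 -31.81890514  -3.01978685] [-0.42142931 -0.19809382  0.59793583] [ 0.05304232  0.48237121 -0.01345407] [183.7  -0.3  11.8]
```

View pics/c10.png

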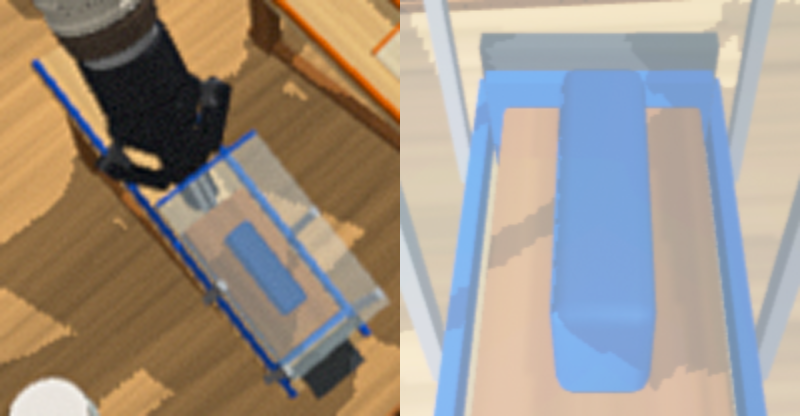

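>>> apply_moves(targets=[0.04, 0, -0.012, 0, 0, 0, 0, 0.08, 0, -0.025, 0, 0, 0, 0, 0.12, -0.005, -0.04, 0, 0, 0, 0])

```text
time: 13.5
ee_pos: [0.6335, -0.1108, 0.0822]
tcp_rot: [180.0, -31.8, -3.0]
wrist_force: [-1.2, 0.3, 0.6]
opening: -0.0001
```

>>> apply_moves(targets=[0.04, 0, -0.012, 0, 0, 0, 0, 0.08, 0, -0.025, 0, 0, 0, 0, 0.08, 0, -0.025, 0, 0, 0, 0])

```text
time: 13.8
ee_pos: [0.6353, -0.1109, 0.0816]
tcp_rot: [180.0, -31.7, -3.0]
wrist_force: [-12.5, 0.3, 7.0]
opening: -0.0
```

Run:
```python
from h import *
o=bot.get_obs();print(o['time'],o['tcp_rot'],o['wrist_force'],o['torque'],lane('blue'))
```

```text
13.8 [179.97027815 -31.74644262  -3.04166551] [-12.51254196   0.31968105   6.99923127] [-0.02310007  1.75682151 -0.11775087] [189.2  -0.3  11.6]
```

Run:
```python
from h import *
for n in ['wrist','scene']: snap(n,n+'11.png')
o=bot.get_obs();print(o['time'],o['wrist_force'],lane('blue'))
b=cv2.imread('pics/scene11.png')[190:315,225:345]
cv2.imwrite('pics/c11.png',np.hstack([cv2.resize(b,(400,416),interpolation=cv2.INTER_CUBIC),cv2.resize(cv2.imread('pics/wrist11.png')[:200,220:420],(400,416))]))
```

```text
13.9 [-13.40096027   0.83560475   7.68146885] [189.2  -0.3  11.7]
```

View pics/c11.png

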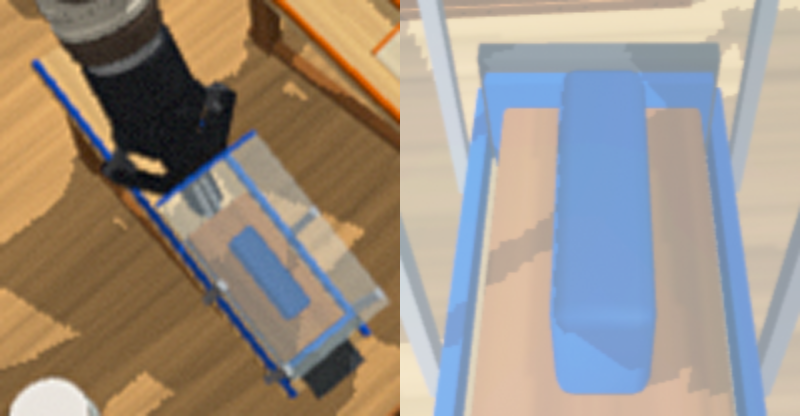

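View pics/wrist11.png

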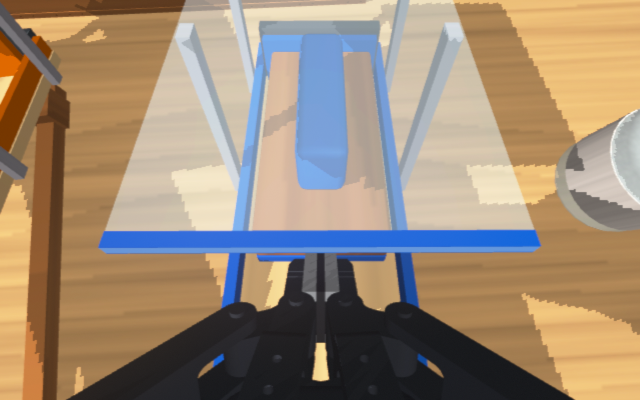

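>>> apply_moves(targets=[-0.2, 0, 0.07, 0, 0, 0, 0, -0.7, 0.04, 0.23, 0, 0, 0, 0, -1.4, 0.07, 0.46, 0, 0, 0, 0, -2.4, 0.12, 1, 0, 0, 0, 0, -3.2, 0.15, 2, 0, 0, 0, 0])

```text
time: 14.4
ee_pos: [0.5375, -0.1058, 0.1394]
tcp_rot: [-180.0, -31.6, -3.0]
wrist_force: [0.7, -0.3, 0.7]
opening: -0.0001
```

Run:
```python
from h import *
snap('wrist','wrist12.png');snap('scene','scene12.png');c=snap('top','top12.png')
o=bot.get_obs();print(o['time'],o['wrist_force'],lane('blue'),o['ee_pos'],o['q'].round(1))
b=cv2.imread('pics/scene12.png')[190:315,225:345];a=cv2.imread('pics/top12.png')[90:215,345:425]
cv2.imwrite('pics/c12.png',np.hstack([cv2.resize(b,(480,500),interpolation=cv2.INTER_CUBIC),cv2.resize(a,(320,500),interpolation=cv2.INTER_CUBIC)]))
```

```text
14.55 [-0.26079841 -0.06562065 -0.39746941] [79.3 -0.9 42.5] [ 0.54042497 -0.1066318   0.14493132] [-14.2 -27.5 -34.1  51.8   5.8 170.5]
```

View pics/c12.png

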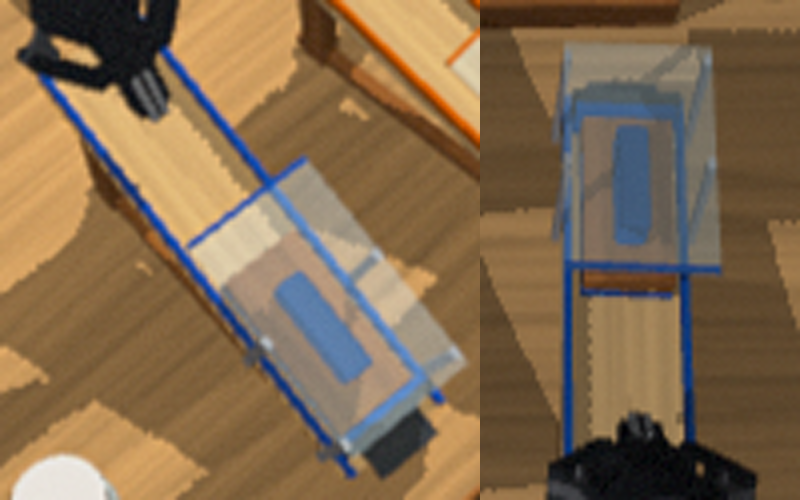

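View pics/wrist12.png

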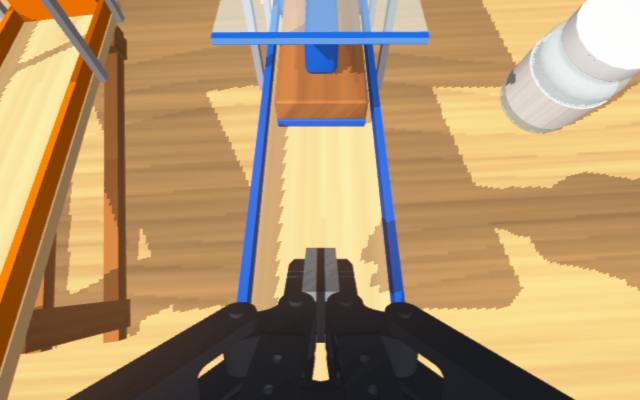

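Run:
```python
from h import *
to([.48,0.0,.28],down(-3))
```

```text
t 14.55 units [-2.01, 3.55, 4.5] [0.29, 5.35, 0.0] rows>= 3.6477426986802435 3.740666777197572
```

>>> apply_moves(targets=[-0.6, 0.2, 1.2, 0.06, 1.2, 0, 0.3, -1, 0.8, 2.5, 0.12, 2.4, 0, 0.6, -1.5, 1.7, 3.6, 0.2, 3.6, 0, 1, -2, 2.6, 4.5, 0.29, 4.8, 0, 1, -2, 3.5, 4.5, 0.29, 5.35, 0, 1])

```text
time: 15.05
ee_pos: [0.4806, -0.0127, 0.2795]
tcp_rot: [-179.4, 0.4, -1.9]
wrist_force: [0.7, -0.4, -0.9]
opening: 0.0721
```

>>> apply_moves(targets=[0, 0.8, 0, 0, 0, 1.4, 1, 0, 1.6, 0, 0, 0, 2.8, 1, 0, 2.4, 0, 0, 0, 4.2, 1, 0, 3.2, 0, 0, 0, 5.6, 1, 0, 4, 0, 0, 0, 7, 1])

```text
time: 15.55
ee_pos: [0.4799, 0.1069, 0.2754]
tcp_rot: [-179.4, 0.4, 40.3]
wrist_force: [-0.2, 0.3, -0.2]
opening: 0.0856
```

Run:
```python
from h import *
o=bot.get_obs();print(o['ee_pos'],o['tcp_rot'],o['q'].round(1))
to([.519,.33,.2],down(177.8))
```

```text
[0.47993164 0.10685455 0.27535432] [-179.37288489    0.38704739   40.34065917] [ 12.3  -1.2   8.7 100.5   0.4 152. ]
t 15.55 units [1.3, 7.44, -2.51] [0.12, -0.1, 22.91] rows>= 4.774871791067998 16.002605520158728
```

>>> apply_moves(targets=[0.1, 0.8, 0, 0, 0, 1.4, 1, 0.2, 1.6, 0, 0, 0, 2.8, 1, 0.3, 2.4, 0, 0, 0, 4.2, 1, 0.5, 3.2, 0, 0, 0, 5.6, 1, 0.6, 4, 0, 0, 0, 7, 1])

```text
time: 16.05
ee_pos: [0.4981, 0.227, 0.2751]
tcp_rot: [-179.3, 0.4, 82.3]
wrist_force: [-0.4, -0.5, -0.5]
opening: 0.0851
```

>>> apply_moves(targets=[0.1, 0.6, 0, 0, 0, 1.4, 1, 0.2, 1.2, -0.2, 0, 0, 2.8, 1, 0.3, 1.8, -0.5, 0, 0, 4.2, 1, 0.5, 2.4, -0.8, 0, 0, 5.6, 1, 0.6, 3, -1, 0, 0, 7, 1])

```text
time: 16.55
ee_pos: [0.516, 0.3168, 0.2443]
tcp_rot: [-179.3, 0.3, 124.3]
wrist_force: [0.2, -0.3, -0.8]
opening: 0.0854
```

Run:
```python
from h import *
o=bot.get_obs();print(o['ee_pos'],o['tcp_rot'],o['q'].round(1))
to([.519,.33,.2],down(177.8))
```

```text
[0.51599149 0.31675875 0.24425838] [-179.29608276    0.32316632  124.33869915] [31.7 14.  21.7 98.5 -0.4 87.4]
t 16.55 units [0.1, 0.44, -1.48] [0.13, -0.01, 8.91] rows>= 0.9258912261637859 6.224503297659469
```

>>> apply_moves(targets=[0, 0, -0.3, 0, 0, 1.4, 1, 0.1, 0.2, -0.6, 0, 0, 2.8, 1, 0.1, 0.3, -1, 0, 0, 4.2, 1, 0.1, 0.44, -1.4, 0, 0, 5.6, 1, 0.1, 0.44, -1.4, 0, 0, 7, 1])

```text
time: 17.05
ee_pos: [0.5182, 0.3293, 0.201]
tcp_rot: [-179.2, 0.2, 166.4]
wrist_force: [-0.3, 0.2, 0.7]
opening: 0.0852
```

>>> apply_moves(targets=[0, 0, 0, 0.06, 0, 1, 1, 0, 0, 0, 0.12, 0, 1.9, 1, 0, 0, 0, 0.12, 0, 1.9, 1])

```text
time: 17.35
ee_pos: [0.5187, 0.329, 0.2032]
tcp_rot: [179.9, 0.2, 177.5]
wrist_force: [-0.3, -1.0, -0.3]
opening: 0.0854
```

Run:
```python
from h import *
c=snap('wrist','w13.png')
o=bot.get_obs(); print(o['time'],o['ee_pos'],o['tcp_rot'])
for yw,b in ((-2.2,[.5185,.3298,0]),):
  Rz=RM([0,0,yw]); b=np.array(b)
  print(proj(c,np.array([b+Rz@[x,y,.024] for x,y in [(.065,.031),(.065,-.031),(-.065,-.031),(-.065,.031)]])).round(0).tolist())
  print(proj(c,np.array([b+Rz@[x,y,.054] for x,y in [(.04,.011),(.04,-.011),(-.04,-.011),(-.04,.011)]])).round(0).tolist())
```

```text
17.4 [0.51861236 0.32897752 0.20341128] [1.79925660e+02 1.70714627e-01 1.77267632e+02]
[[353.0, 231.0], [291.0, 231.0], [286.0, 97.0], [356.0, 97.0]]
[[334.0, 219.0], [310.0, 219.0], [308.0, 130.0], [335.0, 130.0]]
```

View pics/w13.png

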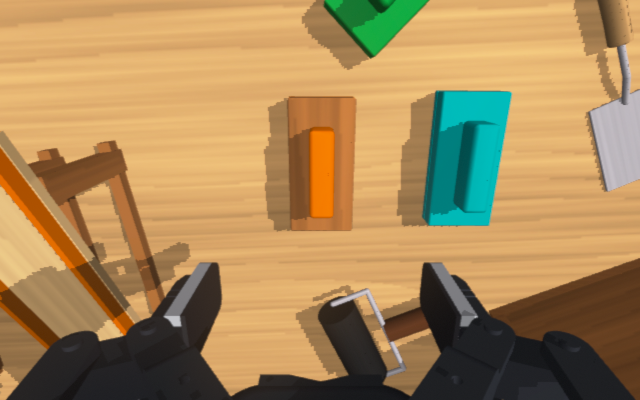

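Run:
```python
from h import *
to([.5185,.3298,.032],down(177.8))
```

```text
t 17.4 units [-0.0, 0.03, -5.71] [-0.01, 0.03, 0.09] rows>= 3.4282657054423877 0.06564443223525704
```

>>> apply_moves(targets=[0, 0.03, -1.5, 0, 0, 0.09, 1, 0, 0.03, -3, 0, 0, 0.09, 1, 0, 0.03, -4.5, 0, 0, 0.09, 1, 0, 0.03, -5.65, 0, 0, 0.09, 1, 0, 0.03, -5.65, 0, 0, 0.09, 1])

```text
time: 17.9
ee_pos: [0.5156, 0.328, 0.0291]
tcp_rot: [-179.8, -0.2, 177.8]
wrist_force: [-0.8, -0.3, -0.9]
opening: 0.0856
```

>>> apply_moves(targets=[0, 0, 0, 0, 0, 0, 0, 0, 0, 0, 0, 0, 0, 0, 0, 0, 0, 0, 0, 0, 0, 0, 0, 0, 0, 0, 0, 0, 0, 0, 0, 0, 0, 0, 0])

```text
time: 18.4
ee_pos: [0.5192, 0.3301, 0.0366]
tcp_rot: [179.8, 0.3, 177.9]
wrist_force: [0.6, -1.4, 7.7]
opening: 0.0209
```

```bash
cat >> h.py <<'E'
def toolF(col,lp,tilt):
    p,Rt=tool(col,lp,tilt); return p,Rt@np.diag([-1,-1,1.])
E
python3 - <<'E'
from h import *
o=bot.get_obs(); print(o['time'],o['ee_pos'],o['tcp_rot'],o['wrist_force'],o['opening'])
to(*toolF('orange',[95,0,90],0))
E
```

```text
18.4 [0.51918826 0.33008325 0.03663178] [179.81424095   0.34074698 177.90585131] [ 0.62833319 -1.35599851  7.72191311] 0.020938753724937493
t 18.4 units [2.1, -7.7, 4.99] [-0.11, 3.06, 1.18] rows>= 5.647976204250179 2.2909886637044856
```

>>> apply_moves(targets=[0, 0, 1.2, 0, 0, 0, 0, 0, 0, 2.6, 0, 0, 0, 0, 0, 0, 4, 0, 0, 0, 0, 0, 0, 5.3, 0, 0, 0, 0, 0, 0, 5.3, 0, 0, 0, 0])

```text
time: 18.9
ee_pos: [0.5199, 0.3306, 0.2004]
tcp_rot: [179.6, 0.6, 177.9]
wrist_force: [-0.0, 0.0, -2.8]
opening: 0.0208
```

Run:
```python
from h import *
o=bot.get_obs(); print(o['time'],o['ee_pos'],o['tcp_rot'],o['wrist_force'],o['opening'])
to(*toolF('orange',[95,0,90],0))
```

```text
18.9 [0.51991141 0.33063748 0.20043397] [179.60217419   0.62888122 177.91031208] [-0.03889803  0.02149525 -2.84624947] 0.02076750088418492
t 18.9 units [2.07, -7.72, -0.47] [-0.15, 3.1, 1.19] rows>= 4.805598353031561 2.3237326136706753
```

>>> apply_moves(targets=[0.4, -1.3, 0.3, 0, 0.4, 0.3, 0, 0.8, -2.7, 0.4, 0, 1, 0.6, 0, 1.2, -4.2, 0.4, -0.05, 1.7, 0.9, 0, 1.6, -5.8, 0.2, -0.1, 2.5, 1.19, 0, 2.07, -7.3, 0, -0.15, 3.1, 1.19, 0])

```text
time: 19.4
ee_pos: [0.5808, 0.1088, 0.1932]
tcp_rot: [-179.7, -18.6, -174.9]
wrist_force: [0.6, 0.5, -2.6]
opening: 0.0214
```

>>> apply_moves(targets=[0, 0, 0, 0, 0, 0, 0, 0, 0, 0, 0, 0, 0, 0])

```text
time: 19.6
ee_pos: [0.5811, 0.1095, 0.1917]
tcp_rot: [-179.7, -18.6, -175.1]
wrist_force: [-0.0, 0.3, -2.4]
opening: 0.0208
```

Run:
```python
from h import *
o=bot.get_obs(); print(o['time'],o['ee_pos'],o['tcp_rot'],o['wrist_force'],o['opening'],lane('orange'))
to(*toolF('orange',[95,0,75],0))
```

```text
19.6 [0.58105277 0.10947298 0.19167708] [-179.68794574  -18.55998743 -175.10240548] [-0.04563247  0.32988701 -2.44997288] 0.020796946174169346 [93.2 10.5 95.1]
t 19.6 units [-0.12, -0.36, -0.66] [0.06, -0.09, 0.01] rows>= 0.45597149679854115 0.0739359921768916
```

>>> apply_moves(targets=[-0.06, -0.36, -0.3, 0.06, -0.09, 0, 0, -0.12, -0.36, -0.66, 0.06, -0.09, 0, 0, -0.12, -0.36, -0.66, 0.06, -0.09, 0, 0])

```text
time: 19.9
ee_pos: [0.576, 0.1009, 0.1737]
tcp_rot: [180.0, -17.8, -174.8]
wrist_force: [-0.6, -0.2, -2.4]
opening: 0.0209
```

Run:
```python
from h import *
o=bot.get_obs();print(o['time'],o['ee_pos'],o['tcp_rot'],o['wrist_force'],o['opening'],lane('orange'))
c=snap('wrist','w14.png'); Rm,t=trayT(TR['orange'])
im=cv2.imread('pics/w14.png')
def ln(a,b,col):
    a,b=proj(c,np.array([t+Rm@(np.array(a)/1e3),t+Rm@(np.array(b)/1e3)])); cv2.line(im,tuple(a.round().astype(int).tolist()),tuple(b.round().astype(int).tolist()),col,1)
for y in (-37,37,-42,42): ln((0,y,12),(110,y,12),(0,0,255))
ln((0,-37,0),(0,37,0),(0,255,0))
cv2.imwrite('pics/w14o.png',im)
to(*toolF('orange',[95,0,38],0))
```

```text
19.9 [0.57602514 0.10089795 0.17373628] [ 179.96844242  -17.83281985 -174.77247723] [-0.55330295 -0.22535876 -2.39516677] 0.020878548569138358 [93.3  2.4 76.3]
t 19.95 units [-0.34, -0.11, -1.26] [-0.01, 0.03, -0.03] rows>= 0.7850461557583103 0.03205256378330375
```

View pics/w14o.png

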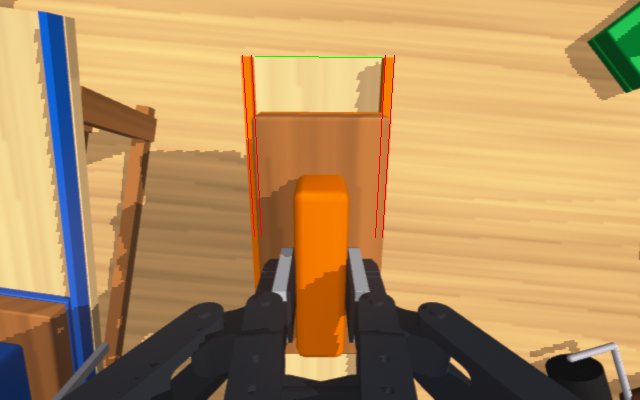

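>>> apply_moves(targets=[-0.1, -0.08, -0.4, 0, 0, 0, 0, -0.2, -0.11, -0.8, 0, 0.03, -0.03, 0, -0.3, -0.11, -1.1, 0, 0.03, -0.03, 0, -0.34, -0.11, -1.26, 0, 0.03, -0.03, 0])

```text
time: 20.35
ee_pos: [0.5666, 0.0972, 0.1373]
tcp_rot: [180.0, -17.9, -175.0]
wrist_force: [1.0, 1.7, 24.5]
opening: 0.0211
```

Run:
```python
from h import *
o=bot.get_obs();print(o['time'],o['ee_pos'],o['tcp_rot'],o['wrist_force'],o['torque'],lane('orange'))
```

```text
20.35 [0.56662833 0.09719557 0.13731043] [ 179.96003282  -17.90253132 -174.96568752] [ 0.96697096  1.69042392 24.4888955 ] [ 0.12490701  0.91918044 -0.15397021] [95.3 -0.4 38.7]
```

>>> apply_moves(targets=[0, 0, 0.08, 0, 0, 0, 0, 0, 0, 0.08, 0, 0, 0, 0.5, 0, 0, 0.08, 0, 0, 0, 1, 0, 0, 0.08, 0, 0, 0, 1])

```text
time: 20.75
ee_pos: [0.5669, 0.0967, 0.1391]
tcp_rot: [180.0, -18.0, -175.0]
wrist_force: [-0.2, -0.5, 0.1]
opening: 0.0641
```

>>> apply_moves(targets=[0.2, 0, 0.6, 0, 0, 0, 1, 0.5, 0.05, 1.8, 0, 0, 0, 1, 0.8, 0.07, 2.6, 0, 0, 0, 1, 0.8, 0.07, 2.6, 0, 0, 0, 1])

```text
time: 21.15
ee_pos: [0.5921, 0.0988, 0.22]
tcp_rot: [179.9, -17.7, -175.0]
wrist_force: [-0.1, 0.7, 0.5]
opening: 0.0854
```

Run:
```python
from h import *
o=bot.get_obs();print(o['time'],o['ee_pos'],o['tcp_rot'],o['wrist_force'],o['opening'],lane('orange'),o['q'].round(1))
snap('wrist','w15.png')
to(*toolF('orange',[-15,0,90],50))
```

```text
21.15 [0.59209057 0.09884197 0.21999048] [ 179.93887342  -17.71005911 -175.01374014] [-0.10023245  0.74878892  0.52461507] 0.08541365206527922 [ 94.   -1.  125.2] [  8.9  32.   40.6 116.2   1.2   3.7]
t 21.2 units [-3.79, -0.3, 0.08] [0.72, -8.27, 0.01] rows>= 2.2832760418468254 5.801520518719387
```

View pics/w15.png

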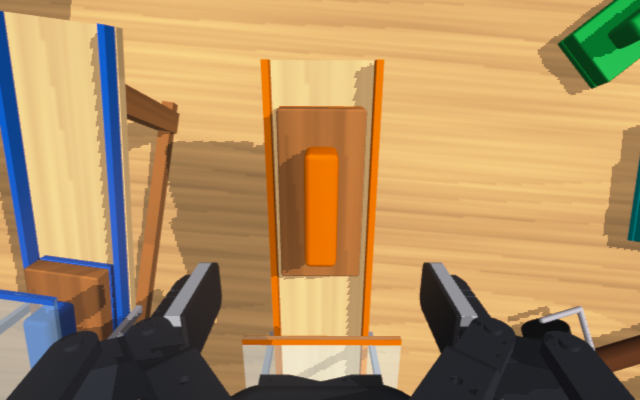

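>>> apply_moves(targets=[-0.9, -0.05, 0.1, 0.1, -1.35, 0, 0.6, -1.8, -0.1, 0.2, 0.2, -2.7, 0, 0.2, -2.8, -0.2, 0.2, 0.3, -4.05, 0, 0, -3.5, -0.3, 0.1, 0.45, -5.4, 0, 0, -3.8, -0.3, 0.1, 0.6, -6.8, 0, 0])

```text
time: 21.7
ee_pos: [0.4816, 0.0901, 0.2206]
tcp_rot: [-179.9, 9.0, -175.0]
wrist_force: [-1.0, -0.6, 0.7]
opening: 0.0123
```

>>> apply_moves(targets=[0, 0, 0, 0.05, -0.7, 0, 0, 0, 0, 0, 0.12, -1.5, 0, 0, 0, 0, 0, 0.12, -1.5, 0, 0])

```text
time: 22.0
ee_pos: [0.481, 0.09, 0.2208]
tcp_rot: [-179.8, 18.0, -175.0]
wrist_force: [0.5, 0.4, -0.1]
opening: 0.0001
```

Run:
```python
from h import *
o=bot.get_obs();print(o['time'],o['ee_pos'],o['tcp_rot'],o['wrist_force'],o['opening'],lane('orange'),o['q'].round(1))
snap('scene','s16.png'); snap('wrist','w16.png')
b=cv2.imread('pics/s16.png')[60:260,220:420]
cv2.imwrite('pics/c16.png',np.hstack([cv2.resize(b,(400,400)),cv2.resize(cv2.imread('pics/w16.png'),(400,400))]))
to(*toolF('orange',[10,0,50],50))
to(*toolF('orange',[12,0,12],50))
```

```text
22.0 [0.48101077 0.08998197 0.22082706] [-179.79365626   17.95483862 -174.95417333] [ 0.53916196  0.39885852 -0.09491279] 5.809172370318768e-05 [-12.2  -0.1  91.5] [ 12.  -21.8 -17.   77.   -2.3   6.6]
t 22.1 units [0.23, 0.02, -1.56] [0.24, -2.36, 0.01] rows>= 0.9488283695135937 1.656723414907396
t 22.1 units [-0.1, -0.01, -2.79] [0.24, -2.36, 0.01] rows>= 1.6748946244927303 1.656723414907396
```

View pics/c16.png

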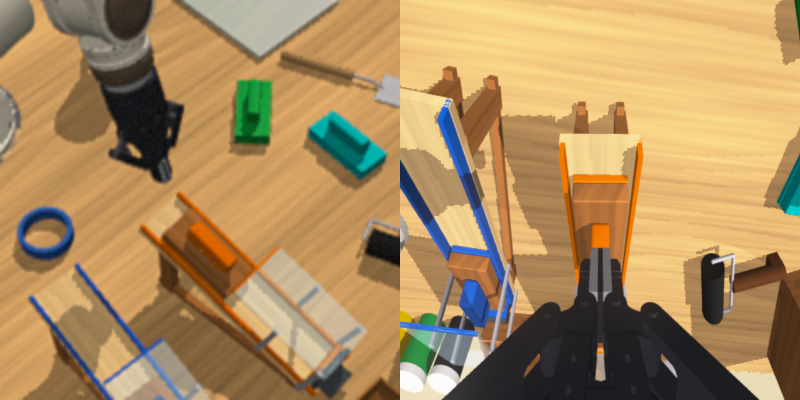

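>>> apply_moves(targets=[0, 0, -0.4, 0.12, -1.2, 0, 0, 0.1, 0, -1, 0.24, -2.36, 0, 0, 0, 0, -2, 0.24, -2.36, 0, 0, -0.1, 0, -2.75, 0.24, -2.36, 0, 0, -0.1, 0, -2.75, 0.24, -2.36, 0, 0])

```text
time: 22.6
ee_pos: [0.4793, 0.0901, 0.1366]
tcp_rot: [-180.0, 31.8, -175.0]
wrist_force: [-0.7, -0.0, 1.1]
opening: 0.0001
```

Run:
```python
from h import *
o=bot.get_obs();print(o['time'],o['ee_pos'],o['tcp_rot'],o['wrist_force'],o['opening'],lane('orange'),o['q'].round(1))
to(*toolF('orange',[12,0,12],50))
to(*toolF('orange',[112,0,12],50))
```

```text
22.6 [0.47929159 0.09008174 0.13657357] [-179.977706     31.80488647 -175.04499837] [-0.66020125 -0.00867208  1.08697345] 9.367503523422044e-05 [12.2  0.2 10.9] [ 13.2 -37.7 -40.6  55.5  -4.3   7. ]
t 22.6 units [0.01, -0.01, 0.04] [0.01, -0.03, 0.02] rows>= 0.023079287843536814 0.0254503091241938
t 22.6 units [3.16, 0.27, -0.99] [0.01, -0.03, 0.02] rows>= 1.996120589842318 0.0254503091241938
```

>>> apply_moves(targets=[0.19, 0.02, -0.03, 0, 0, 0, 0, 0.38, 0.03, -0.09, 0, 0, 0, 0, 0.57, 0.05, -0.15, 0, 0, 0, 0, 0.76, 0.07, -0.21, 0, 0, 0, 0, 0.95, 0.08, -0.27, 0, 0, 0, 0])

```text
time: 23.1
ee_pos: [0.5093, 0.0927, 0.1313]
tcp_rot: [180.0, 32.1, -175.1]
wrist_force: [-0.3, -0.4, 0.2]
opening: 0.0001
```

Run:
```python
from h import *
o=bot.get_obs();print(o['time'],o['tcp_rot'],o['wrist_force'],o['torque'],lane('orange'))
snap('scene','s17.png'); snap('wrist','w17.png')
b=cv2.imread('pics/s17.png')[120:270,270:420]
cv2.imwrite('pics/c17.png',np.hstack([cv2.resize(b,(400,400)),cv2.resize(cv2.imread('pics/w17.png'),(400,400))]))
```

```text
23.1 [ 179.98582848   32.07391612 -175.06755161] [-0.32455573 -0.39633322  0.24914969] [-0.02634707  0.48717751  0.02987611] [42.5  0.2 15.1]
```

View pics/c17.png

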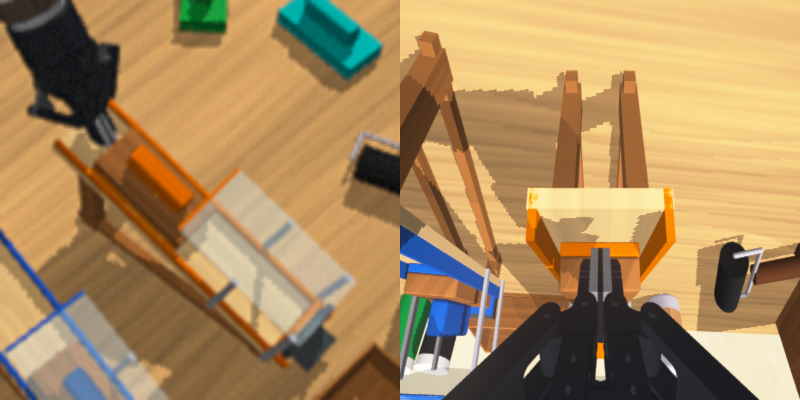

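Run:
```python
from h import *
to(*toolF('orange',[32,0,11.3],50))
```

```text
t 23.2 units [-0.36, -0.04, 0.0] [-0.0, 0.01, 0.02] rows>= 0.21780431962438557 0.013077576428765874
```

>>> apply_moves(targets=[-0.36, -0.04, 0.05, 0, 0, 0, 0, -0.36, -0.04, 0, 0, 0, 0, 0, -0.36, -0.04, 0, 0, 0, 0, 0])

```text
time: 23.5
ee_pos: [0.4979, 0.0915, 0.1313]
tcp_rot: [180.0, 32.1, -175.1]
wrist_force: [0.5, 0.1, 0.3]
opening: -0.0
```

Run:
```python
from h import *
o=bot.get_obs();print(o['time'],o['tcp_rot'],o['wrist_force'],o['torque'],lane('orange'))
snap('scene','s18.png')
b=cv2.imread('pics/s18.png')[120:270,270:420]
cv2.imwrite('pics/c18.png',cv2.resize(b,(600,600),interpolation=cv2.INTER_CUBIC))
to(*toolF('orange',[32,0,11.3],50))
```

```text
23.5 [ 179.98062197   32.11079158 -175.06229787] [0.45203509 0.0820733  0.3243382 ] [-0.01416233  0.46295697 -0.01931464] [31.6 -0.  11.6]
t 23.55 units [0.01, 0.0, -0.02] [-0.0, 0.02, 0.02] rows>= 0.010619101075421968 0.01684664713970775
```

View pics/c18.png

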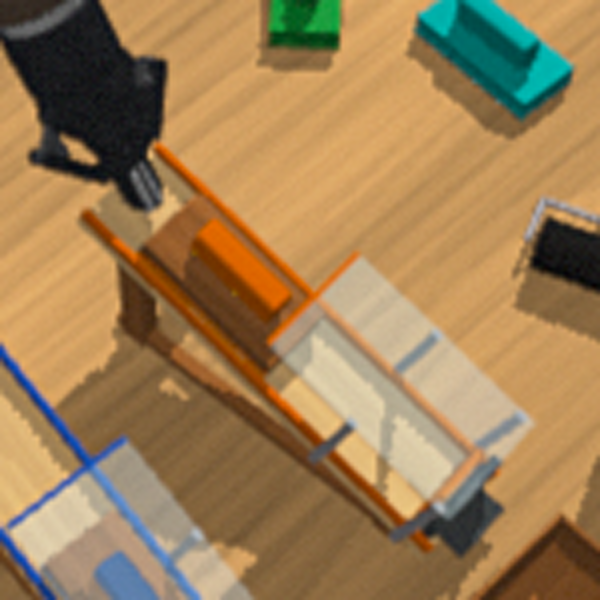

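>>> apply_moves(targets=[0.19, 0.02, -0.06, 0, 0, 0, 0, 0.38, 0.03, -0.12, 0, 0, 0, 0, 0.57, 0.05, -0.19, 0, 0, 0, 0, 0.76, 0.07, -0.25, 0, 0, 0, 0, 0.95, 0.08, -0.31, 0, 0, 0, 0])

```text
time: 24.05
ee_pos: [0.5268, 0.0939, 0.1216]
tcp_rot: [180.0, 32.1, -175.1]
wrist_force: [-0.8, -0.5, 1.1]
opening: -0.0001
```

Run:
```python
from h import *
o=bot.get_obs();print(o['time'],o['tcp_rot'],o['wrist_force'],o['torque'],lane('orange'))
```

```text
24.05 [ 179.98914921   32.06714409 -175.06450387] [-0.84974983 -0.46338399  1.05020976] [-0.0125235   0.54438129 -0.0021268 ] [62.2 -0.2 11.4]
```

Good. Continue faster.

>>> apply_moves(targets=[0.25, 0.02, -0.08, 0, 0, 0, 0, 0.5, 0.04, -0.16, 0, 0, 0, 0, 0.76, 0.07, -0.25, 0, 0, 0, 0, 1.01, 0.09, -0.33, 0, 0, 0, 0, 1.26, 0.11, -0.41, 0, 0, 0, 0])

```text
time: 24.55
ee_pos: [0.5647, 0.0972, 0.1094]
tcp_rot: [180.0, 32.1, -175.1]
wrist_force: [-0.3, -0.5, 0.8]
opening: 0.0002
```

Run:
```python
from h import *
o=bot.get_obs();print(o['time'],o['tcp_rot'],o['wrist_force'],o['torque'],lane('orange'))
```

```text
24.55 [ 179.98616647   32.0768513  -175.06177414] [-0.29978051 -0.46077828  0.8499944 ] [-0.00113825  0.51444078 -0.04875217] [102.1  -0.2  11.5]
```

>>> apply_moves(targets=[0.25, 0.02, -0.08, 0, 0, 0, 0, 0.5, 0.04, -0.16, 0, 0, 0, 0, 0.76, 0.07, -0.25, 0, 0, 0, 0, 1.01, 0.09, -0.33, 0, 0, 0, 0, 1.26, 0.11, -0.41, 0, 0, 0, 0])

```text
time: 25.05
ee_pos: [0.6025, 0.1005, 0.0971]
tcp_rot: [180.0, 32.1, -175.1]
wrist_force: [-1.0, 0.5, -0.3]
opening: 0.0001
```

Run:
```python
from h import *
o=bot.get_obs();print(o['time'],o['tcp_rot'],o['wrist_force'],o['torque'],lane('orange'))
snap('scene','s19.png');snap('top','t19.png')
b=cv2.imread('pics/s19.png')[120:270,270:420]; a=cv2.imread('pics/t19.png')[90:240,255:345]
cv2.imwrite('pics/c19.png',np.hstack([cv2.resize(b,(450,450),interpolation=cv2.INTER_CUBIC),cv2.resize(a,(270,450),interpolation=cv2.INTER_CUBIC)]))
to(*toolF('orange',[170,0,11.5],50))
```

```text
25.05 [ 179.98769211   32.08006376 -175.06016423] [-0.96054116  0.54609528 -0.34338826] [-0.03496557  0.5629518  -0.01678386] [142.   -0.3  11.5]
t 25.15 units [0.88, 0.09, -0.28] [-0.0, 0.01, 0.02] rows>= 0.5589332787710724 0.014264293490973431
```

View pics/c19.png

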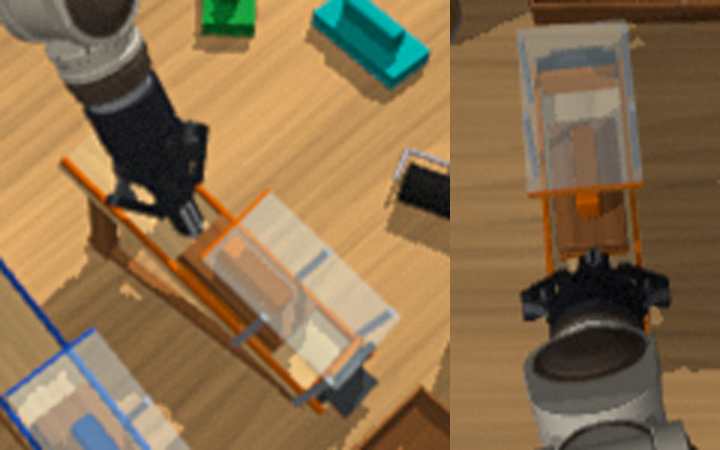

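>>> apply_moves(targets=[0.17, 0.02, -0.055, 0, 0, 0, 0, 0.34, 0.03, -0.11, 0, 0, 0, 0, 0.51, 0.05, -0.165, 0, 0, 0, 0, 0.68, 0.07, -0.22, 0, 0, 0, 0, 0.85, 0.08, -0.275, 0, 0, 0, 0])

```text
time: 25.65
ee_pos: [0.6279, 0.1029, 0.0891]
tcp_rot: [180.0, 32.1, -175.1]
wrist_force: [-0.4, 0.2, -0.1]
opening: -0.0002
```

Run:
```python
from h import *
o=bot.get_obs();print(o['time'],o['tcp_rot'],o['wrist_force'],o['torque'],lane('orange'))
```

```text
25.65 [ 179.98383367   32.09952983 -175.06419529] [-0.44684478  0.19115176 -0.05277132] [-0.02734766  0.5594135   0.02327991] [ 1.687e+02 -1.000e-01  1.180e+01]
```

>>> apply_moves(targets=[0.09, 0.01, -0.03, 0, 0, 0, 0, 0.18, 0.02, -0.06, 0, 0, 0, 0, 0.27, 0.02, -0.09, 0, 0, 0, 0])

```text
time: 25.95
ee_pos: [0.6357, 0.1035, 0.0864]
tcp_rot: [180.0, 32.1, -175.1]
wrist_force: [0.2, -0.4, 0.7]
opening: 0.0002
```

Run:
```python
from h import *
o=bot.get_obs();print(o['time'],o['tcp_rot'],o['wrist_force'],o['torque'],lane('orange'))
snap('scene','s20.png');snap('top','t20.png')
b=cv2.imread('pics/s20.png')[150:270,290:410]; a=cv2.imread('pics/t20.png')[90:190,265:335]
cv2.imwrite('pics/c20.png',np.hstack([cv2.resize(b,(450,450),interpolation=cv2.INTER_CUBIC),cv2.resize(a,(315,450),interpolation=cv2.INTER_CUBIC)]))
```

```text
25.95 [ 179.9859069    32.09076821 -175.06027005] [ 0.1612133  -0.35682597  0.71474492] [-0.07402724  0.53658882 -0.03619572] [177.   -0.2  11.7]
```

View pics/c20.png

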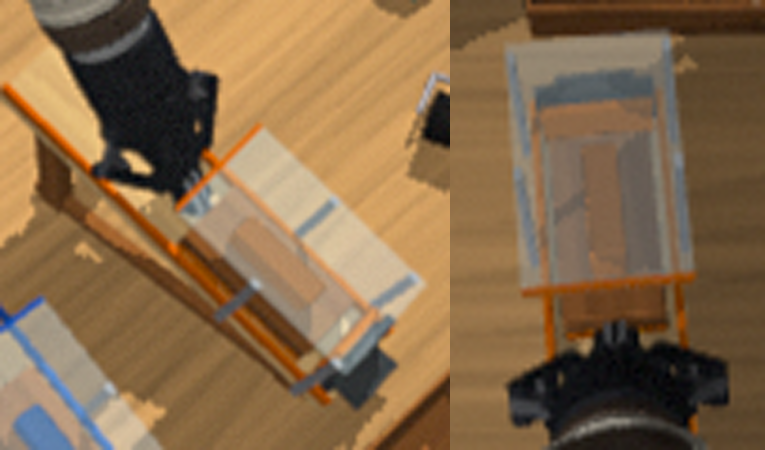

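>>> apply_moves(targets=[0.05, 0.005, -0.016, 0, 0, 0, 0, 0.1, 0.01, -0.032, 0, 0, 0, 0, 0.15, 0.015, -0.05, 0, 0, 0, 0])

```text
time: 26.35
ee_pos: [0.64, 0.1039, 0.0849]
tcp_rot: [180.0, 32.1, -175.1]
wrist_force: [-0.3, -0.2, 0.4]
opening: 0.0001
```

>>> apply_moves(targets=[0.04, 0.005, -0.012, 0, 0, 0, 0, 0.08, 0.01, -0.025, 0, 0, 0, 0, 0.08, 0.01, -0.025, 0, 0, 0, 0])

```text
time: 26.65
ee_pos: [0.6425, 0.1042, 0.0842]
tcp_rot: [180.0, 32.1, -175.1]
wrist_force: [-0.5, 0.1, 0.1]
opening: 0.0001
```

>>> apply_moves(targets=[0.04, 0.005, -0.012, 0, 0, 0, 0, 0.08, 0.01, -0.025, 0, 0, 0, 0, 0.08, 0.01, -0.025, 0, 0, 0, 0])

```text
time: 26.95
ee_pos: [0.6449, 0.1045, 0.0834]
tcp_rot: [180.0, 32.1, -175.1]
wrist_force: [0.3, 0.6, -0.1]
opening: 0.0004
```

Run:
```python
from h import *
o=bot.get_obs();print(o['time'],o['tcp_rot'],o['wrist_force'],o['torque'],lane('orange'))
```

```text
26.95 [ 179.989785     32.08831287 -175.06299537] [ 0.27165585  0.64105035 -0.06033399] [-0.08408371  0.4912387  -0.07621923] [186.7  -0.   11.6]
```

>>> apply_moves(targets=[0.04, 0.005, -0.012, 0, 0, 0, 0, 0.08, 0.01, -0.025, 0, 0, 0, 0, 0.08, 0.01, -0.025, 0, 0, 0, 0])

```text
time: 27.25
ee_pos: [0.6473, 0.1048, 0.0827]
tcp_rot: [180.0, 32.1, -175.1]
wrist_force: [0.3, 0.2, -0.0]
opening: -0.0003
```

Run:
```python
from h import *
o=bot.get_obs();print(o['time'],o['tcp_rot'],o['wrist_force'],o['torque'],lane('orange'))
snap('scene','s21.png');snap('top','t21.png')
b=cv2.imread('pics/s21.png')[150:270,290:410]; a=cv2.imread('pics/t21.png')[90:190,265:335]
cv2.imwrite('pics/c21.png',np.hstack([cv2.resize(b,(450,450),interpolation=cv2.INTER_CUBIC),cv2.resize(a,(315,450),interpolation=cv2.INTER_CUBIC)]))
```

```text
27.25 [ 179.98417284   32.09140036 -175.06411196] [ 0.29142041  0.15459129 -0.02766305] [-0.04792549  0.48769455 -0.03025609] [1.893e+02 1.000e-01 1.170e+01]
```

View pics/c21.png

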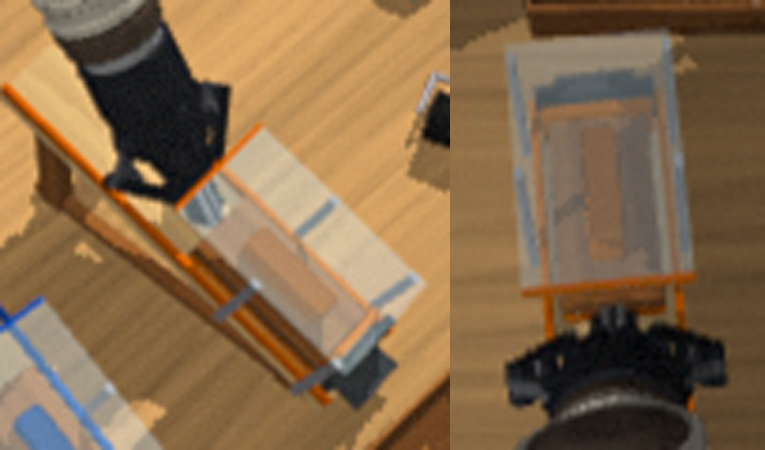

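>>> apply_moves(targets=[0.04, 0.003, -0.012, 0, 0, 0, 0, 0.04, 0.003, -0.012, 0, 0, 0, 0])

```text
time: 27.55
ee_pos: [0.6485, 0.1049, 0.0824]
tcp_rot: [180.0, 32.1, -175.1]
wrist_force: [0.2, -0.3, 0.4]
opening: 0.0001
```

>>> apply_moves(targets=[0.04, 0.003, -0.012, 0, 0, 0, 0, 0.04, 0.003, -0.012, 0, 0, 0, 0])

```text
time: 27.75
ee_pos: [0.6497, 0.105, 0.082]
tcp_rot: [180.0, 32.1, -175.1]
wrist_force: [-0.8, -0.3, 0.2]
opening: 0.0001
```

>>> apply_moves(targets=[0.04, 0.003, -0.012, 0, 0, 0, 0, 0.04, 0.003, -0.012, 0, 0, 0, 0])

```text
time: 27.95
ee_pos: [0.6509, 0.1051, 0.0816]
tcp_rot: [180.0, 32.1, -175.1]
wrist_force: [-0.7, -0.4, -0.5]
opening: -0.0004
```

Run:
```python
from h import *
o=bot.get_obs();print(o['time'],o['tcp_rot'],o['wrist_force'],o['torque'],lane('orange'))
```

```text
27.95 [ 179.98510095   32.08513324 -175.06867143] [-0.67664538 -0.37658949 -0.53899262] [-0.10174748  0.51054003  0.00540874] [193.    0.   11.8]
```

>>> apply_moves(targets=[0, 0, 0, 0.03, -0.35, 0, 0, 0, 0, 0, 0.06, -0.67, 0, 0, 0, 0, 0, 0.06, -0.67, 0, 0])

```text
time: 28.25
ee_pos: [0.65, 0.105, 0.0807]
tcp_rot: [180.0, 36.1, -175.1]
wrist_force: [0.1, -0.5, 0.6]
opening: -0.0001
```

>>> apply_moves(targets=[0.04, 0.003, -0.012, 0, 0, 0, 0, 0.04, 0.003, -0.012, 0, 0, 0, 0])

```text
time: 28.45
ee_pos: [0.6522, 0.1052, 0.0815]
tcp_rot: [180.0, 36.1, -175.1]
wrist_force: [-1.0, -0.0, 0.7]
opening: -0.0
```

Run:
```python
from h import *
o=bot.get_obs();print(o['time'],o['tcp_rot'],o['wrist_force'],o['torque'],lane('orange'))
snap('scene','s22.png');snap('top','t22.png')
b=cv2.imread('pics/s22.png')[150:270,290:410]; a=cv2.imread('pics/t22.png')[90:190,265:335]
cv2.imwrite('pics/c22.png',np.hstack([cv2.resize(b,(450,450),interpolation=cv2.INTER_CUBIC),cv2.resize(a,(315,450),interpolation=cv2.INTER_CUBIC)]))
```

```text
28.45 [ 179.96617625   36.0968471  -175.07314716] [-0.95345309 -0.04194425  0.69011675] [-0.05747781  0.65766193 -0.01487122] [1.943e+02 1.000e-01 1.210e+01]
```

View pics/c22.png

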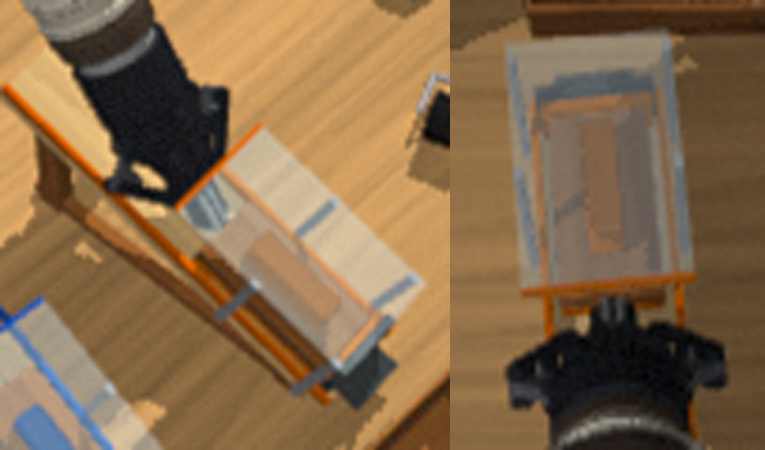

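>>> apply_moves(targets=[0.04, 0.003, -0.012, 0, 0, 0, 0, 0.04, 0.003, -0.012, 0, 0, 0, 0])

```text
time: 28.75
ee_pos: [0.6534, 0.1053, 0.0811]
tcp_rot: [180.0, 36.1, -175.1]
wrist_force: [-1.2, -0.2, 1.7]
opening: -0.0001
```

>>> apply_moves(targets=[0.04, 0.003, -0.012, 0, 0, 0, 0, 0.04, 0.003, -0.012, 0, 0, 0, 0])

```text
time: 28.95
ee_pos: [0.6542, 0.1054, 0.0808]
tcp_rot: [180.0, 36.1, -175.1]
wrist_force: [-10.1, -0.6, 6.1]
opening: 0.0003
```

>>> apply_moves(targets=[0.02, 0.002, -0.006, 0, 0, 0, 0, 0.02, 0.002, -0.006, 0, 0, 0, 0])

```text
time: 29.15
ee_pos: [0.6544, 0.1054, 0.0807]
tcp_rot: [180.0, 36.1, -175.1]
wrist_force: [-16.6, -1.5, 9.9]
opening: -0.0003
```

Run:
```python
from h import *
o=bot.get_obs();print(o['time'],o['tcp_rot'],o['wrist_force'],o['torque'],lane('orange'))
snap('scene','s23.png');snap('top','t23.png')
b=cv2.imread('pics/s23.png')[150:270,290:410]; a=cv2.imread('pics/t23.png')[90:190,265:335]
cv2.imwrite('pics/c23.png',np.hstack([cv2.resize(b,(450,450),interpolation=cv2.INTER_CUBIC),cv2.resize(a,(315,450),interpolation=cv2.INTER_CUBIC)]))
```

```text
29.15 [ 179.97042066   36.07045589 -175.06201092] [-16.64509582  -1.45080382   9.85397078] [-0.16708906  1.88931725 -0.04456155] [1.967e+02 1.000e-01 1.210e+01]
```

View pics/c23.png

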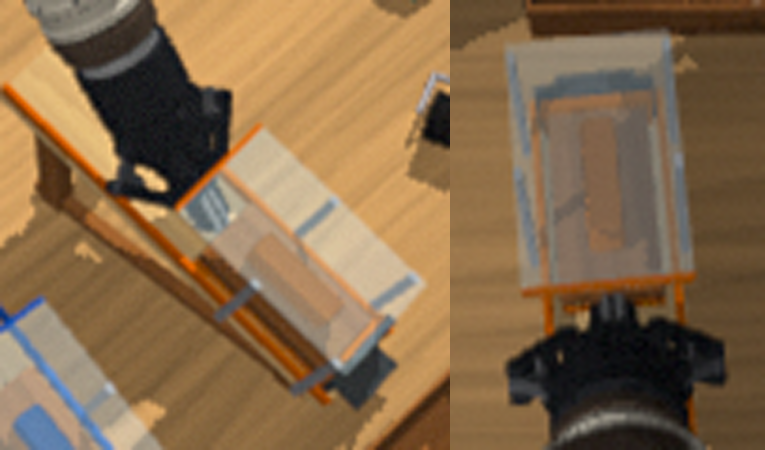

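>>> apply_moves(targets=[-0.2, -0.02, 0.07, 0, 0, 0, 0, -0.7, -0.06, 0.23, 0, 0, 0, 0, -1.4, -0.12, 0.46, 0, 0, 0, 0, -2.4, -0.2, 0.9, 0, 0, 0, 0, -3.6, -0.3, 1.6, 0, 0, 0, 0])

```text
time: 29.75
ee_pos: [0.5456, 0.0961, 0.1271]
tcp_rot: [180.0, 36.0, -175.1]
wrist_force: [-0.3, -0.1, -0.0]
opening: -0.0
```

>>> apply_moves(targets=[-1, -0.1, 1, 0, 0, 0, 0, -2, -0.2, 2, 0, 0, 0, 0, -3, -0.2, 3, 0, 0, 0, 0, -4, -0.3, 4, 0, 0, 0, 0, -5, -0.3, 4.5, 0, 0, 0, 0])

```text
time: 30.25
ee_pos: [0.4064, 0.0911, 0.269]
tcp_rot: [-179.8, 35.4, -175.1]
wrist_force: [-0.0, 0.4, -0.4]
opening: 0.0003
```

Run:
```python
from h import *
o=bot.get_obs();print(o['time'],o['ee_pos'],o['wrist_force'])
snap('scene','s24.png');snap('top','t24.png')
R_=lambda f,r:cv2.resize(cv2.imread(f)[r[0]:r[1],r[2]:r[3]],(390,290),interpolation=cv2.INTER_CUBIC)
r=(90,185,270,410); s=(150,315,225,410)
cv2.imwrite('pics/c24.png',np.vstack([np.hstack([R_('pics/top0.png',r),R_('pics/t24.png',r)]),np.hstack([R_('pics/scene0.png',s),R_('pics/s24.png',s)])]))
```

```text
30.25 [0.40642637 0.09109374 0.26896782] [-0.04279226  0.41113967 -0.38206806]
```

View pics/c24.png

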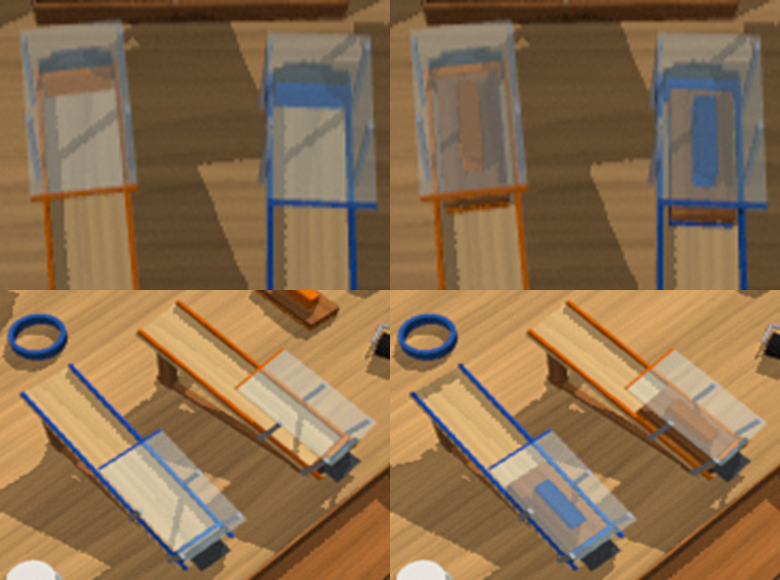

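Run:
```python
from h import *
print(bot.get_obs()['wrist_force'],bot.get_obs()['time']); print(bot.job_done())
```

```text
[ 1.75712604  0.27864395 -0.3051035 ] 30.35
the job is handed in; nothing more can be done
None
```

Both blocks are in their own colour's tray, handle up, pushed down under the hood onto the sprung plate and left there. I handed the job in at about 30 s with the arm clear.

- **Placing:** I gripped each block by its handle, set it on the open part of its lane and pushed its rear end with the shut fingers. The last millimetres went in small steps of about 1 mm.
- **Finding the stop:** The push force stayed near 1 N, then rose sharply at the end, to about 15 N for blue and 19 N for orange.
- **Stop positions:** The fingertips stopped at about 189 mm down the blue lane and 197 mm down the orange one. Orange was therefore about 7.5 mm farther, and the first pictures showed a difference of about 6 mm between the plates.
- **Last check:** In the final pictures both blocks lie against their plates, and each plate has moved back about 4 mm (nominal travel 5 mm). At 2–3 mm per pixel they cannot show that the plates are exactly flat; that rests on the force rise.
- **Disagreements:** Adding the block length and tip offset puts the orange plate at about 333 mm, slightly past the stated 330 mm. I put that down to camera error of a few millimetres.
- **Mishap:** The fingertips rode up on the block's rear edge early in the first blue push, and began to on the orange one. I backed off, went lower and carried on; no harm was seen.

The arm went nowhere near the jar, and nothing touched the ink roller. I did not measure either one's position at the end.

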